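Read a batch of sample jars on the hand-turned carousel

ROBOT

A 6-joint arm with a two-finger parallel gripper is mounted at the origin on the work surface. World frame = base frame: x ahead of the robot, y to its left, z up, the work surface at z = 0. Lengths are in m, angles in rad, forces in N, time in s.
With the tool pointing down it reaches from about 0.325 to 0.9 m from the base axis. Payload 6.1 kg.
Tool frame: the origin (TCP) lies at the very end of the fingers, on their centre line; the grasp point (between the pads) lies 19 mm behind it; z points along the fingers, y is the direction in which the jaws open and shut (so a half turn about z gives the same grasp; the last joint's range is limited). The gripper opens to 85 mm and grips with 20 to 120 N. Pads are 22 mm wide; open, the fingers measure 114 mm over their backs; the gripper's body (76 mm by 85 mm) begins 54 mm behind the grasp point. The pads swing forward as they close: fully open they stand 13 mm farther back than shut.
Start: joints at [1.205, 0.22, 1.526, -0, 1.395, -0.126], TCP at [0.148, 0.607, 0.231] pointing down, gripper open.
Joint ranges: [-2.98, 2.98], [-0.91, 2.08], [0.09, 2.57], [-1.24, 4.39], [0.2, 2.65], [-2.68, 2.68]. Speed limits (rad/s): [2.57, 2.57, 3.01, 3.14, 3.14, 3.14].

INTERFACE

Orientations are given as a unit quaternion [w, x, y, z].
In Python, from bench import observe, eyes, ticket gives the robot as it stands.
- The arm moves only by the tool step_arm, never from a script. Its argument "targets" is text: rows parted by semicolons, each of 7 numbers parted by spaces: the shift along the tool's x, y, z in cm, then the turn, a rotation vector about the tool's x, y, z in rad, then the closure, from 0 (fully open) to 1 (shut). A call has 1 to 20 rows; each row is the pose to reach, as a shift and turn from the pose commanded when the call began, along the tool's axes at that moment; what a row does not reach only later rows make up. A row lasts 1/8 s, in which the tool goes at most 62.5 mm and 10.7 degrees, less where a joint would pass 70% of its speed; a pose out of reach is approached as far as the arm can. A call with a gripper value outside its range is refused whole. The fingers move at their own pace and stop on an object; the grip force is fixed at half the most. Time passes only in rows, so rows that repeat a pose let the fingers close. It gives the time, the measured TCP pose, the force and the opening at its end, in the units of the state.
- observe(): the state, without advancing time (a new reading comes with each control period).
- eyes.camera(name): name is "scene" or "top"; returns the picture (400x640x3 uint8, red, green, blue); there is no depth.
- eyes.get_calibration(name): a dict with "camera_matrix" (3x3 intrinsics, pixels), "extrinsics" (4x4, takes a point from world to camera coordinates). Camera axes: x right, y up, looking along -z (the intrinsics and any distortion apply to the point x, -y, -z); pixel columns grow to the right and rows downward; lengths in m; the calibration is good to about 2 mm. A picture is of the moment at which its call begins. get_calibration takes no time and is no camera call.
- ticket.sign_off(): hands the job in, once; it reports no verdict.
The state is a dict: "time": time; "joints": joint angles; "qvel": joint speeds; "effort": joint torques, N m; "position": TCP position; "orientation": TCP orientation; "force": force on the tool from outside, world axes, zero at the start; "ft_torque": the same for the moment, N m; "grip_width": finger opening in m.
Only numpy, scipy, OpenCV 4.12 (cv2) and the standard library are available. Lean on these libraries where they do the work, as an engineer would, in place of code of your own. Each camera call takes 0.05 s, during which the arm holds its last target.

TASK

First square up the red tray: turn it in place by pushing its near free corner while its far corner bears on a peg, until its far edge lies against both pegs. Then stand every sample jar on the carousel, one to a blue pad, and with its red handle turn the carousel anticlockwise (seen from above) past the yellow pointer and on through one full turn, until the handle stands at the pointer for the second time, so that all the jars have ridden past the reader. Last, stand all the jars upright, wholly on the squared tray, leaving the handle at the pointer; do not knock over or push aside the amber bottle, the beaker or the roll of tape.

Things in the scene. Friction and masses are not known exactly. Their poses are not given: they have to be found in the camera images.
- jar1: lidded sample jar, a white cylinder with a pink band: 52 mm diameter and 62 mm high, its top 12 mm being the white lid of the same diameter, about 0.11 kg. Origin: centre of its underside, z axis up. Two to four jars are present, standing on the bench to begin with (None when absent)
- jar2: lidded sample jar, a white cylinder with a pink band: 52 mm diameter and 62 mm high, its top 12 mm being the white lid of the same diameter, about 0.11 kg. Origin: centre of its underside, z axis up. Two to four jars are present, standing on the bench to begin with (None when absent)
- jar3: lidded sample jar, a white cylinder with a pink band: 52 mm diameter and 62 mm high, its top 12 mm being the white lid of the same diameter, about 0.11 kg. Origin: centre of its underside, z axis up. Two to four jars are present, standing on the bench to begin with (None when absent)
- jar4: lidded sample jar, a white cylinder with a pink band: 52 mm diameter and 62 mm high, its top 12 mm being the white lid of the same diameter, about 0.11 kg. Origin: centre of its underside, z axis up. Two to four jars are present, standing on the bench to begin with (None when absent)
- tray: loose flat red tray, a solid slab 150 mm (its x) by 210 mm (its y) by 12 mm thick, about 0.35 kg, lying on the bench. Origin: centre of its underside. At the start it is turned some 22 to 30 degrees clockwise with respect to the dock, its far left corner (+x, +y) at or up to 30 mm short of the left peg, so that its near right corner (-x, -y) must be pushed forward, along an arc about the left peg, to turn it anticlockwise (a straight shove towards the peg may jam it)
- dock: fixed dock: two upright steel pegs, 20 mm diameter and 55 mm high, at (+85, +58) and (+85, -58) mm in its frame, in front of a blue rail 53 mm high at x = +135 to 165 mm (bars join pegs to rail above 43 mm). Yellow tape on the bench marks the tray's place. Origin on the bench at the centre of that place: the tray is square when it has the same position and yaw, its far edge (+x) touching both pegs
- wheel (a joint): turn of the carousel's disc in rad, growing anticlockwise seen from above. 0: the handle stands at the yellow pointer; it starts at -0.9 to -0.2, and stands at the pointer again after the full turn at 6.28. Stops at -1.3 and 7.2. It turns stiffly (0.15 N m, about 1.5 N at the handle) and stays where it is left
- hub (a point): centre of the carousel's flat aluminium disc, on its axis and its upper face, 44 mm above the bench. The disc has 280 mm diameter; a low hub 32 mm across and 12 mm high stands at its centre. A yellow pointer 40 mm high stands on the base at its rim, 145 to 175 mm from the axis, on the robot's side; the cream reader, 115 mm high, stands 185 to 245 mm from the axis on its left
- crank (a point): middle of the red handle: an upright round sleeve, 22 mm diameter and 65 mm long, that spins freely on its pin, 110 mm from the disc's axis. This point lies on its axis, 48 mm above the disc (92 mm above the bench); the sleeve runs from 12 to 77 mm above the disc
- pad1 (a point): centre of blue pad 1, a 60 mm flat round mark on the disc's upper face (44 mm above the bench), 72 mm from the axis and 72 degrees anticlockwise from the handle; it turns with the disc
- pad2 (a point): centre of blue pad 2, a 60 mm flat round mark on the disc's upper face (44 mm above the bench), 72 mm from the axis and 144 degrees anticlockwise from the handle; it turns with the disc
- pad3 (a point): centre of blue pad 3, a 60 mm flat round mark on the disc's upper face (44 mm above the bench), 72 mm from the axis and 216 degrees anticlockwise from the handle; it turns with the disc
- pad4 (a point): centre of blue pad 4, a 60 mm flat round mark on the disc's upper face (44 mm above the bench), 72 mm from the axis and 288 degrees anticlockwise from the handle; it turns with the disc
- dropper: bystander: amber bottle 44 mm diameter, 95 mm high. Origin: centre of its underside
- beaker: bystander: glass beaker 76 mm diameter, 95 mm high. Origin: centre of its underside
- tape: bystander: yellow roll of tape 90 mm diameter, 24 mm high, lying flat. Origin: centre of its underside
Mind the look-alikes: they are no part of the job. Leave any purple look-alike of the jar1 alone.

How it is judged:
By the outcome, as a careful person would: the job done as asked, in the order asked, and still so for the second after the job is handed in, with the robot touching nothing.
Of jar1, jar2, jar3, jar4 only 2 to 4 are there at a start; the rules pass over those that are not, and their reading is None.
At some moment in a run one of jar1, jar2, jar3, jar4 may be knocked a few centimetres aside while the robot is not near it.
Once in a run the grip may slacken for a moment while it holds something.
It also fails if it takes over 210 s, if anything falls off the work surface, if the arm or the gripper's body presses on something with over 40 N, if the wrist force passes 120 N, or if a joint passes its speed limit or range.

## Working session

There is one attempt and no reset: what is moved stays moved. The work goes in short steps, Python scripts to look and compute and a tool call to move; the robot and the scene stay as the last step left them, time stands still between calls to the robot, and variables do not carry over. Pictures are saved under pics/ and viewed, and the job is handed in when it is done.

Besides the shell and the picture viewer there is one more tool, called after "Call:" as name(argument=value, ...) on one line, values as JSON. step_arm: Moves the arm, as the interface text tells. Its arguments: {"type":"object","properties":{"targets":{"type":"string"}},"required":["targets"]}

```bash
ls; mkdir -p pics; python3 - <<'E'
from bench import observe, eyes, ticket
import cv2
s=observe(); print(s)
for n in ("scene","top"):
    im=eyes.camera(n); cv2.imwrite(f"pics/{n}0.png",im[:,:,::-1])
    c=eyes.get_calibration(n); print(n,c)
E
```

```text
pics
{'time': 0.0, 'joints': array([ 1.20488782e+00,  2.21244598e-01,  1.52760030e+00,  2.97834757e-05,
        1.39469325e+00, -1.26087035e-01]), 'qvel': array([-1.69025280e-03, -1.77966536e-03, -2.32422245e-04, -6.36392997e-05,
       -8.95371336e-04,  4.41929348e-04]), 'effort': array([ 2.11932984e-04, -4.96891451e+01, -3.89404643e+01, -1.62704923e-04,
        1.09435953e-02, -2.77827110e-05]), 'position': array([0.14822657, 0.60655383, 0.23019352]), 'orientation': array([-2.51105481e-04,  1.19626132e-01,  9.92818534e-01, -9.39894480e-04]), 'force': array([-0.02952169,  0.64900687, -0.0247513 ]), 'ft_torque': array([ 0.00366002, -0.04378541, -0.01756785]), 'grip_width': 0.08543018472624347}
scene {'camera_matrix': array([[517.88322957,   0.        , 322.33654801],
       [  0.        , 517.88322957, 198.17977841],
       [  0.        ,   0.        ,   1.        ]]), 'extrinsics': array([[ 0.84481322,  0.53489665, -0.01327386, -0.44194749],
       [-0.32763966,  0.5367672 ,  0.77751735,  0.16705089],
       [ 0.42301639, -0.6525079 ,  0.62872138, -1.76540043],
       [ 0.        ,  0.        ,  0.        ,  1.        ]])}
top {'camera_matrix': array([[495.90381521,   0.        , 318.58811218],
       [  0.        , 495.90381521, 198.1571807 ],
       [  0.        ,   0.        ,   1.        ]]), 'extrinsics': array([[ 0.01269208, -0.99984324, -0.01234514, -0.05852384],
       [ 0.99633148,  0.01160062,  0.08478801, -0.61339175],
       [-0.08463151, -0.01337599,  0.99632253, -1.27254849],
       [ 0.        ,  0.        ,  0.        ,  1.        ]])}
```

View pics/scene0.png

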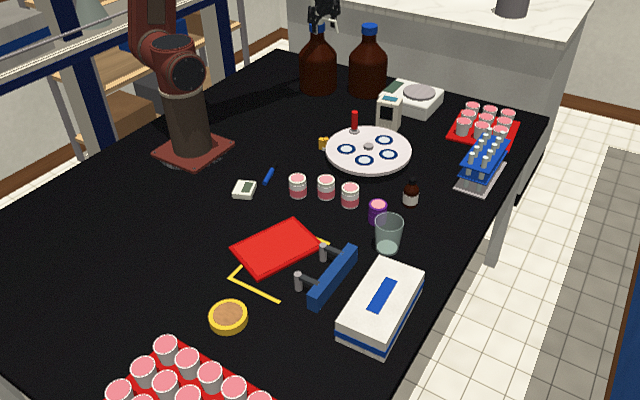

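View pics/top0.png

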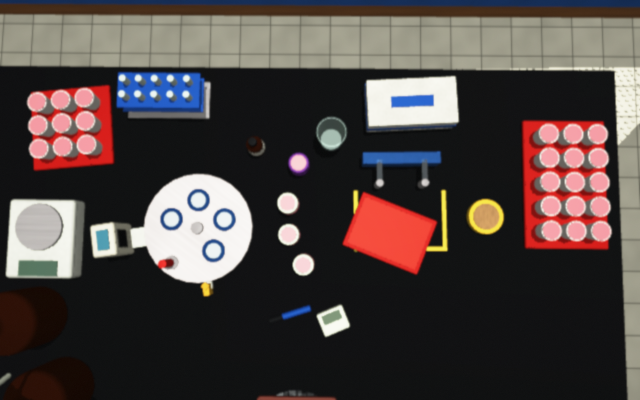

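Top view (image up = +x, right = −y): jars at (288,203), (288,234), (303,264). Purple decoy is at (298,162). Disc is at about (198,228), with red handle (168,264) and pointer (206,289). Tray is at (390,233), pegs (379,183) and (425,183), roll of tape (486,216), bottle (256,146), beaker (331,134). The jars on the far racks at the left and right are bystanders.

```bash
cat > h.py <<'E'
from bench import observe, eyes, ticket
import numpy as np, cv2
from scipy.spatial.transform import Rotation as R
CAL={n:eyes.get_calibration(n) for n in("top","scene")}
def ray(n,u,v):
    K=CAL[n]["camera_matrix"];E=CAL[n]["extrinsics"]
    d=np.array([(u-K[0,2])/K[0,0],-(v-K[1,2])/K[1,1],-1.]); Rm=E[:3,:3]
    return -Rm.T@E[:3,3], Rm.T@d
def p2w(n,u,v,z):
    o,d=ray(n,u,v); return (o+d*(z-o[2])/d[2])
def w2p(n,P):
    K=CAL[n]["camera_matrix"];E=CAL[n]["extrinsics"]
    c=E[:3,:3]@np.asarray(P)+E[:3,3]
    return np.array([K[0,0]*c[0]/-c[2]+K[0,2],K[1,1]*-c[1]/-c[2]+K[1,2]])
def tri(u1,u2):
    o,d=ray("top",*u1);p,e=ray("scene",*u2)
    s=np.linalg.lstsq(np.c_[d,-e],p-o,rcond=None)[0]
    a,b=o+s[0]*d,p+s[1]*e; return (a+b)/2,np.linalg.norm(a-b)
def shot(n,f=None):
    im=eyes.camera(n)[:,:,::-1].copy()
    if f: cv2.imwrite("pics/"+f,im)
    return im
def blobs(m,amin=15):
    n,l,s,c=cv2.connectedComponentsWithStats(m.astype(np.uint8))
    return [(c[i].round(1),int(s[i,4]),s[i,:4]) for i in range(1,n) if s[i,4]>=amin]
def crop(im,x0,y0,x1,y1,k,f):
    cv2.imwrite("pics/"+f,cv2.resize(im[y0:y1,x0:x1],None,fx=k,fy=k,interpolation=cv2.INTER_CUBIC))
def hsv(im): return cv2.cvtColor(im,cv2.COLOR_BGR2HSV)
def pink(im):
    H=hsv(im); return ((H[...,0]>165)|(H[...,0]<12))&(H[...,1]>25)&(H[...,1]<130)&(H[...,2]>170)
def red(im):
    H=hsv(im); return ((H[...,0]>170)|(H[...,0]<8))&(H[...,1]>180)&(H[...,2]>110)
def dtool(P,yaw=None):
    """shift(cm) and turn from present measured pose to world P, yaw of tool y axis (tool down)"""
    s=observe();q=s["orientation"];Rt=R.from_quat([q[1],q[2],q[3],q[0]])
    d=Rt.inv().apply(np.asarray(P)-s["position"])*100
    if yaw is None: return d.round(2),None
    y=np.array([np.cos(yaw),np.sin(yaw),0]);z=np.array([0,0,-1.]);x=np.cross(y,z)
    best=None
    for sg in(1,-1):
        T=R.from_matrix(np.c_[sg*x,sg*y,z]); r=(Rt.inv()*T).as_rotvec()
        if best is None or np.linalg.norm(r)<np.linalg.norm(best): best=r
    return d.round(2),best.round(3)
def yawof():
    q=observe()["orientation"];return R.from_quat([q[1],q[2],q[3],q[0]])
E
python3 - <<'E'
from h import *
im=cv2.imread("pics/top0.png")
print("pink");
for c,a,b in blobs(pink(im)): 
    if 240<c[0]<340: print(c,a,p2w("top",*c,.062).round(4))
print("red")
for c,a,b in blobs(red(im)): print(c,a,b,p2w("top",*c,.012).round(4))
m=red(im).astype(np.uint8);m[:,:320]=0;m[:,470:]=0
ct=max(cv2.findContours(m,0,2)[0],key=cv2.contourArea);r=cv2.minAreaRect(ct)
for p in cv2.boxPoints(r): print(p,p2w("top",*p,.012).round(4))
H=hsv(im)
b=(H[...,0]>100)&(H[...,0]<125)&(H[...,1]>120)
for c,a,bb in blobs(b): print("blue",c,a,bb,p2w("top",*c,.044).round(4))
y=(H[...,0]>15)&(H[...,0]<35)&(H[...,1]>150)&(H[...,2]>100)
for c,a,bb in blobs(y): print("yel",c,a,bb,p2w("top",*c,.0).round(4))
w=(H[...,2]>180)&(H[...,1]<40)
for c,a,bb in blobs(w,500): print("white",c,a,bb,p2w("top",*c,.044).round(4))
crop(im,130,160,330,310,4,"c0.png"); crop(im,330,120,530,270,4,"c1.png")
E
```

```text
pink
[298.  162.3] 170 [0.7025 0.0024 0.062 ]
[287.1 202.5] 158 [0.599  0.0284 0.062 ]
[288.1 234.2] 165 [0.5185 0.0245 0.062 ]
[302.7 264.8] 164 [ 0.4422 -0.0137  0.062 ]
red
[ 86.2 138.3] 1996 [32 85 82 85] [0.7695 0.576  0.012 ]
[71.7 90.8] 60 [65 88 13  9] [0.8996 0.6225 0.012 ]
[48.1 92.8] 56 [41 90 14  9] [0.8935 0.6866 0.012 ]
[ 75.6 112.1] 76 [ 66 107  21  13] [0.8409 0.6086 0.012 ]
[ 48.3 114.1] 97 [ 32 109  32  12] [0.8347 0.6826 0.012 ]
[553.6 188.7] 3834 [522 121  87 128] [ 0.6474 -0.6697  0.012 ]
[389.5 232.8] 4618 [343 192  94  82] [ 0.5261 -0.2382  0.012 ]
[162.5 263.6] 50 [158 260   9   8] [0.438  0.3569 0.012 ]
[341.3793  244.55173] [ 0.4938 -0.1122  0.012 ]
[362.75864 191.10345] [ 0.6353 -0.1675  0.012 ]
[437.75864 221.10345] [ 0.5584 -0.3648  0.012 ]
[416.3793  274.55173] [ 0.4185 -0.3082  0.012 ]
blue [359.5   2.1] 3120 [  0   0 640   7] [ 1.1387 -0.1538  0.044 ]
blue [161.1  92.2] 2755 [115  71  90  42] [0.8883 0.3679 0.044 ]
blue [412.1 100.8] 412 [392  95  41  12] [ 0.8712 -0.2929  0.044 ]
blue [449.  125.8] 21 [440 125  17   2] [ 0.8056 -0.3886  0.044 ]
blue [
[... 277 characters left out ...]
[203 240  21  21] [0.4757 0.2178 0.044 ]
blue [296.1 311.9] 273 [281 304  31  17] [0.3227 0.002  0.044 ]
yel [354.9 200.3] 107 [353 190   6  24] [ 0.6116 -0.1476  0.    ]
yel [441.7 226.7] 427 [426 190  22  62] [ 0.5442 -0.3778  0.    ]
yel [485.1 216.2] 535 [468 199  36  36] [ 0.5734 -0.4927  0.    ]
yel [205.9 289.3] 115 [201 283  11  14] [0.3717 0.2433 0.    ]
white [621.7  96.5] 1805 [543  67  97  78] [ 0.8876 -0.838   0.044 ]
white [411.7 101. ] 3616 [367  77  91  49] [ 0.8706 -0.2919  0.044 ]
white [195.3 228.8] 7644 [130 174 122 112] [0.5296 0.2652 0.044 ]
white [ 40.5 234.2] 4186 [  6 200  69  78] [0.5107 0.6658 0.044 ]
white [103.8 239.8] 500 [ 91 223  26  34] [0.4984 0.5007 0.044 ]
```

View pics/c0.png

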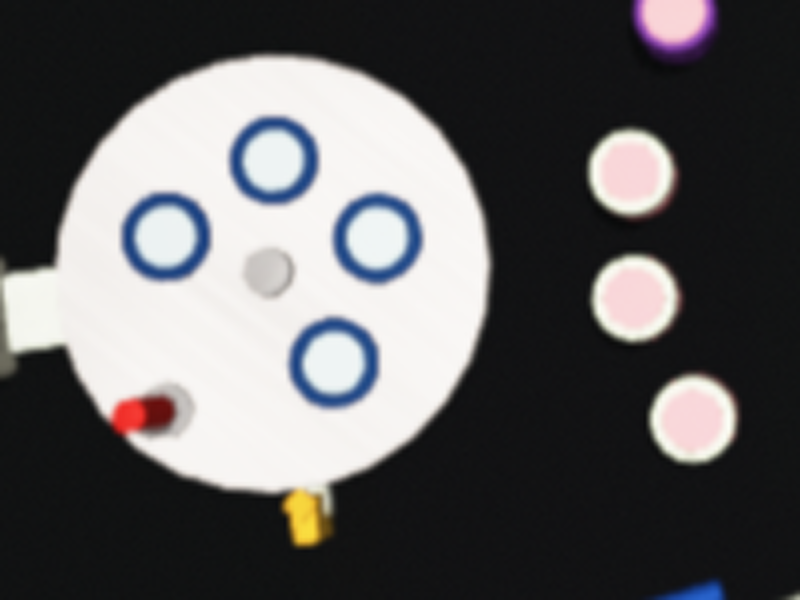

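View pics/c1.png

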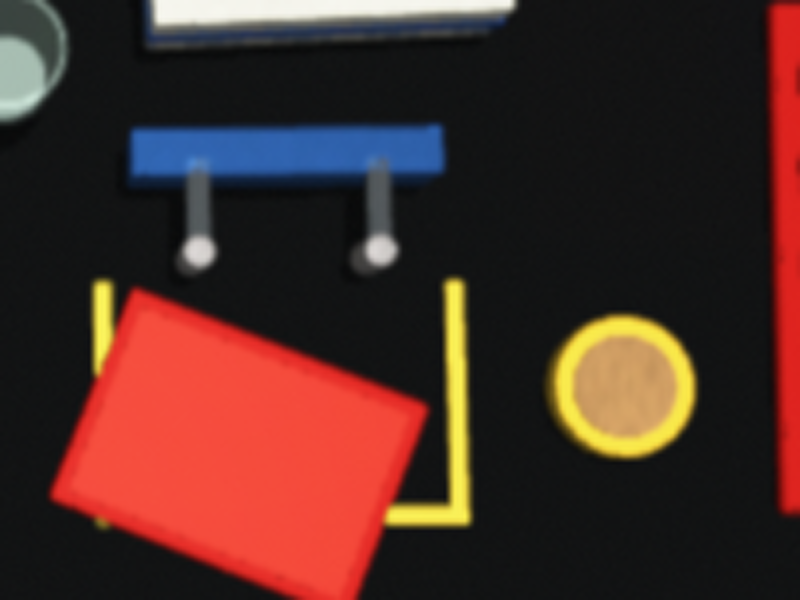

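```bash
python3 - <<'E'
from h import *
im=cv2.imread("pics/top0.png");sc=cv2.imread("pics/scene0.png")
crop(sc,220,210,380,320,5,"c2.png"); crop(sc,300,90,460,200,5,"c3.png")
L=p2w("top",379.5,182.5,.055);Rr=p2w("top",425.2,182.5,.055);print("pegs",L,Rr,np.linalg.norm(L-Rr))
ax=(L-Rr)[:2];yaw=np.arctan2(-ax[0],ax[1]);print("dock yaw",yaw)
rot=np.array([[np.cos(yaw),-np.sin(yaw)],[np.sin(yaw),np.cos(yaw)]])
o=(L+Rr)[:2]/2-rot@[.085,0];print("dock",o)
pads=np.array([p2w("top",*c,.044)[:2] for c in [(213,250.1),(224,219.1),(198.3,199.7),(171.1,218.8)]])
A=np.c_[2*pads,np.ones(4)];s=np.linalg.lstsq(A,(pads**2).sum(1),rcond=None)[0];hub=s[:2]
print("hub",hub,np.sqrt(s[2]+hub@hub)); a=np.unwrap(np.arctan2(*(pads-hub).T[::-1]));print("hub px",p2w("top",197,228,.056))
th=(a-np.radians([72,144,216,288])).mean();print("handle ang",np.degrees(th),np.degrees(a)); 
print("crank",hub+.11*np.r_[np.cos(th),np.sin(th)])
pt=p2w("top",206,289,.04);print("ptr",pt,np.degrees(np.arctan2(*(pt[:2]-hub)[::-1])), np.linalg.norm(pt[:2]-hub))
E
```

```text
pegs [ 0.65363448 -0.20697034  0.055     ] [ 0.65494792 -0.32372462  0.055     ] 0.11676166569258625
dock yaw 0.011249150192533853
dock [ 0.56929658 -0.26630364]
hub [0.5333554  0.26016985] 0.07167399316852067
hub px [0.53146609 0.25777394 0.056     ]
handle ang -215.79045990976132 [-143.71721138  -72.05324317   -0.17494842   72.78356333]
crank [0.44412767 0.32450034]
ptr [0.37644961 0.2336061  0.04      ] -170.39108131674948 0.1591384984061575
```

View pics/c2.png

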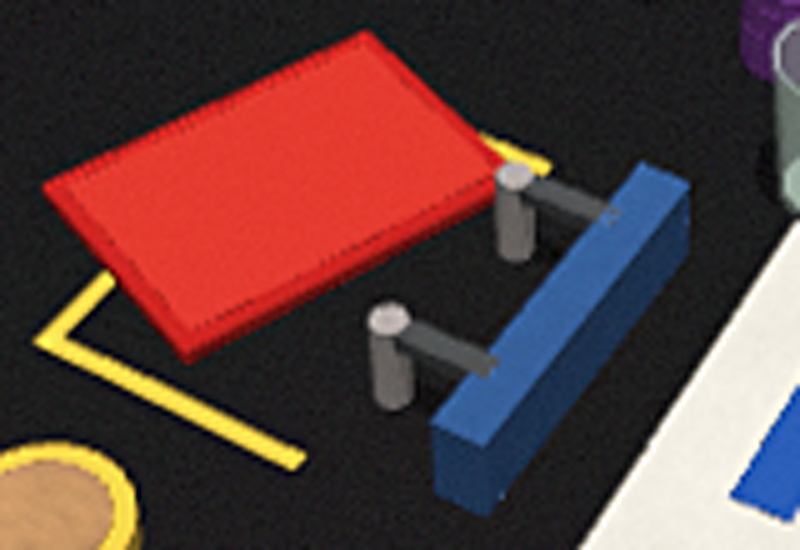

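View pics/c3.png

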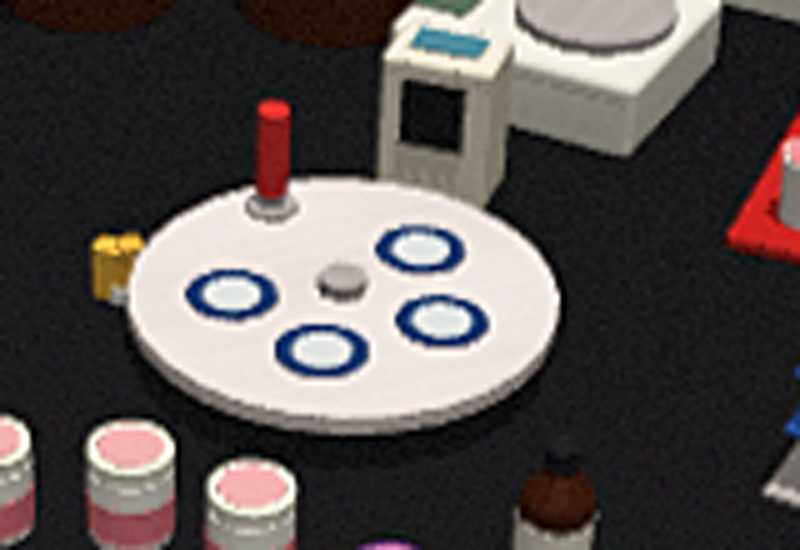

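```bash
cat >> h.py <<'E'
DOCK=np.array([.5693,-.2663]);DY=.011
def plan(wps):
    """wps: list of (x,y,z,yaw deg of tool y or None). prints rows in tool coords"""
    s=observe();print("now",s["position"].round(4),"t",round(s["time"],2))
    for w in wps:
        d,r=dtool(w[:3],None if w[3] is None else np.radians(w[3])); print(w,"->",d,r)
def T(c,yaw,p): 
    return np.asarray(c)+np.array([[np.cos(yaw),-np.sin(yaw)],[np.sin(yaw),np.cos(yaw)]])@np.asarray(p)
E
python3 - <<'E'
from h import *
c0=np.array([.5265,-.2382]);y0=np.radians(-21.3)
a=T(c0,y0,(-.101,-.075))
w=[(.40,.20,.25,68.7),(*a,.10,68.7),(*a,.007,68.7)]
for f in np.linspace(0,1,6):
    c=c0+(DOCK-c0)*f;y=y0+(DY-y0)*f
    # rotate about FL corner
    FL0=T(c0,y0,(.075,.105));FL1=T(DOCK,DY,(.075,.105));FL=FL0+(FL1-FL0)*f
    p=T(FL,y,(-.161,-.180)); w.append((*p,.007,round(90+np.degrees(y),1)))
plan(w)
E
```

```text
now [0.1483 0.6066 0.2303] t 0.1
(0.4, 0.2, 0.25, 68.7) -> [-34.11 -33.52  -1.92] [-0.002 -0.     0.132]
(np.float64(0.40515534372838613), np.float64(-0.27138846779114534), 0.1, 68.7) -> [-45.81 -79.16  13.16] [-0.002 -0.     0.132]
(np.float64(0.40515534372838613), np.float64(-0.27138846779114534), 0.007, 68.7) -> [-45.81 -79.15  22.46] [-0.002 -0.     0.132]
(np.float64(0.41913071214216935), np.float64(-0.27683723624823997), 0.007, np.float64(68.7)) -> [-47.3  -79.34  22.46] [-0.002 -0.     0.132]
(np.float64(0.42983876271952665), np.float64(-0.29156242891009987), 0.007, np.float64(73.1)) -> [-48.69 -80.52  22.46] [-0.002 -0.     0.055]
(np.float64(0.4417557619712451), np.float64(-0.3055532861825308), 0.007, np.float64(77.5)) -> [-50.18 -81.6   22.46] [-0.002 -0.    -0.022]
(np.float64(0.4548220101305123), np.float64(-0.31871950273931354), 0.007, np.float64(81.9)) -> [-51.76 -82.56  22.46] [-0.002 -0.    -0.098]
(np.float64(0.4689710760515738), np.float64(-0.3309756033385664), 0.007, np.float64(86.2)) -> [-53.43 -83.42  22.47] [-0.002 -0.    -0.173]
(np.float64(0.48413018631013727), np.float64(-0.3422414434682017), 0.007, np.float64(90.6)) -> [-55.17 -84.15  22.47] [-0.002 -0.    -0.25 ]
```

Call:
step_arm(targets="-34.1 -33.5 -1.9 0 0 0.132 1;-34.1 -33.5 -1.9 0 0 0.132 1;-34.1 -33.5 -1.9 0 0 0.132 1;-34.1 -33.5 -1.9 0 0 0.132 1;-34.1 -33.5 -1.9 0 0 0.132 1;-34.1 -33.5 -1.9 0 0 0.132 1;-34.1 -33.5 -1.9 0 0 0.132 1;-34.1 -33.5 -1.9 0 0 0.132 1;-45.8 -79.2 0 0 0 0.132 1;-45.8 -79.2 0 0 0 0.132 1;-45.8 -79.2 0 0 0 0.132 1;-45.8 -79.2 0 0 0 0.132 1;-45.8 -79.2 0 0 0 0.132 1;-45.8 -79.2 0 0 0 0.132 1;-45.8 -79.2 0 0 0 0.132 1;-45.8 -79.2 0 0 0 0.132 1;-45.8 -79.2 0 0 0 0.132 1")

```text
time: 2.22
position: [0.4045, -0.2729, 0.2305]
orientation: [-0.001, 0.187, 0.982, 0.0]
force: [0.7, 0.1, 0.3]
grip_width: 0.0003
```

```bash
python3 - <<'E'
from h import *
plan([(.4052,-.2714,.008,68.7),(.4191,-.2768,.008,68.7)])
s=observe();print(s['joints'].round(3),s['force'])
E
```

```text
now [ 0.4045 -0.2729  0.2305] t 2.23
(0.4052, -0.2714, 0.008, 68.7) -> [-0.04  0.16 22.25] [ 0.    -0.001 -0.004]
(0.4191, -0.2768, 0.008, 68.7) -> [-1.53  0.17 22.25] [ 0.    -0.001 -0.004]
[-0.755 -0.111  1.874 -0.     1.381 -1.951] [0.66195583 0.09505015 0.34541468]
```

Call:
step_arm(targets="0 0.1 6 0 0 0 1;0 0.1 12 0 0 0 1;0 0.1 18 0 0 0 1;0 0.1 21 0 0 0 1;0 0.1 22.2 0 0 0 1;0 0.1 22.2 0 0 0 1")

```text
time: 2.98
position: [0.4056, -0.2694, 0.0093]
orientation: [-0.0, 0.184, 0.983, 0.0]
force: [-0.2, 0.3, 0.9]
grip_width: -0.0001
```

```bash
python3 - <<'E'
from h import *
w=[(.4191,-.2768,.008,68.7),(.4298,-.2916,.008,73.1),(.4418,-.3056,.008,77.5),(.4548,-.3187,.008,81.9),(.469,-.331,.008,86.2),(.4841,-.3422,.008,90.6)]
plan(w)
im=shot("top","t1.png");crop(im,330,150,490,290,4,"c4.png")
E
```

```text
now [ 0.4056 -0.2694  0.0093] t 2.98
(0.4191, -0.2768, 0.008, 68.7) -> [-1.52 -0.2   0.13] [ 0.    -0.001  0.001]
(0.4298, -0.2916, 0.008, 73.1) -> [-3.06 -1.19  0.13] [ 0.    -0.001 -0.076]
(0.4418, -0.3056, 0.008, 77.5) -> [-4.68 -2.06  0.13] [ 0.    -0.001 -0.153]
(0.4548, -0.3187, 0.008, 81.9) -> [-6.37 -2.81  0.13] [ 0.    -0.001 -0.23 ]
(0.469, -0.331, 0.008, 86.2) -> [-8.14 -3.44  0.12] [ 0.001 -0.001 -0.305]
(0.4841, -0.3422, 0.008, 90.6) -> [-9.95 -3.94  0.12] [ 0.001 -0.001 -0.382]
```

View pics/c4.png

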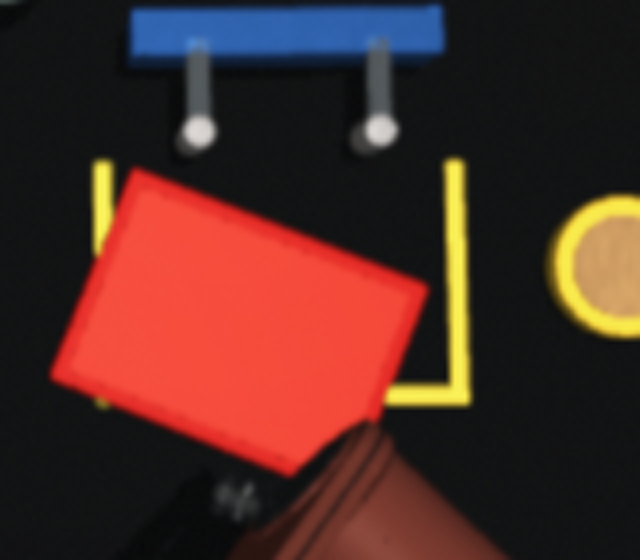

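Call:
step_arm(targets="-0.8 -0.1 0.15 0 0 0 1;-1.5 -0.2 0.15 0 0 0 1;-2.3 -0.7 0.15 0 0 -0.038 1;-3.1 -1.2 0.15 0 0 -0.076 1;-3.9 -1.6 0.15 0 0 -0.115 1;-4.7 -2.1 0.15 0 0 -0.153 1;-5.5 -2.4 0.15 0 0 -0.19 1;-6.4 -2.8 0.15 0 0 -0.23 1;-7.3 -3.1 0.15 0 0 -0.267 1;-8.1 -3.4 0.15 0 0 -0.305 1;-8.1 -3.4 0.15 0 0 -0.305 1")

```text
time: 4.4
position: [0.4695, -0.3319, 0.008]
orientation: [0.0, 0.033, 0.999, -0.0]
force: [0.0, -0.2, -0.2]
grip_width: -0.0002
```

```bash
python3 - <<'E'
from h import *
im=shot("top","t2.png");crop(im,330,150,490,290,4,"c5.png")
E
```

```text
(no output)
```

View pics/c5.png

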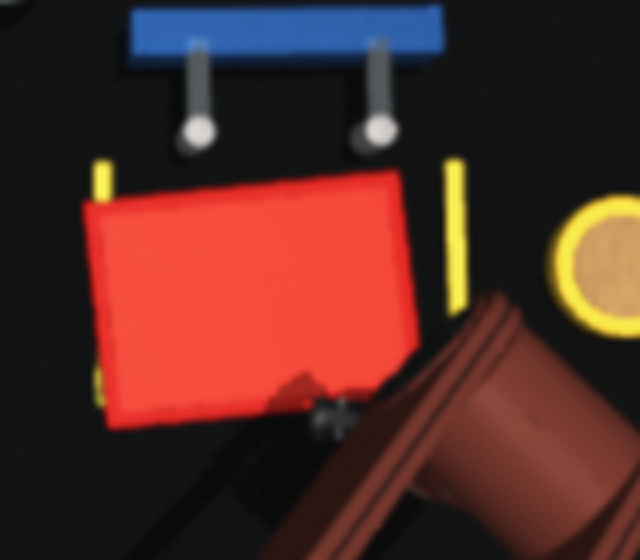

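```bash
cat >> h.py <<'E'
def tray(im,occl=None):
    m=red(im).astype(np.uint8);m[:,:320]=0;m[:,470:]=0;m[:150]=0;m[300:]=0
    ct=max(cv2.findContours(m,0,2)[0],key=cv2.contourArea)
    r=cv2.minAreaRect(ct)
    P=np.array([p2w("top",*p,.012)[:2] for p in cv2.boxPoints(r)])
    c=P.mean(0); e=P-np.roll(P,1,0); l=np.linalg.norm(e,axis=1);k=l.argmax();v=e[k]*np.sign(e[k][1])
    yaw=np.arctan2(-v[0],v[1])
    d=T((0,0),-DY,c-DOCK)
    print("tray c",c.round(4),"yaw deg rel dock",np.degrees(yaw-DY).round(2),"in dock mm",(d*1000).round(1),"sides",l.round(3))
    return c,yaw
E
python3 - <<'E'
from h import *
im=cv2.imread("pics/t2.png");tray(cv2.imread("pics/t1.png"));tray(im);tray(cv2.imread("pics/top0.png"))
plan([])
E
```

```text
tray c [ 0.5267 -0.2377] yaw deg rel dock -21.94 in dock mm [-42.3  29.1] sides [0.209 0.152 0.211 0.151]
tray c [ 0.5486 -0.2474] yaw deg rel dock 5.77 in dock mm [-20.4  19.1] sides [0.151 0.213 0.151 0.211]
tray c [ 0.5265 -0.2382] yaw deg rel dock -21.94 in dock mm [-42.5  28.6] sides [0.21  0.152 0.212 0.151]
now [ 0.4692 -0.3315  0.0079] t 4.45
```

```bash
python3 - <<'E'
from h import *
plan([(.445,-.33,.008,None),(.445,-.33,.08,None),(.549,-.115,.08,6.4),(.549,-.115,.008,6.4)])
E
```

```text
now [ 0.4692 -0.3315  0.0079] t 4.45
(0.445, -0.33, 0.008, None) -> [ 2.42 -0.01 -0.01] None
(0.445, -0.33, 0.08, None) -> [ 2.42 -0.02 -7.21] None
(0.549, -0.115, 0.08, 6.4) -> [-6.51 22.13 -7.22] [0.000e+00 1.000e-03 1.392e+00]
(0.549, -0.115, 0.008, 6.4) -> [-6.510e+00  2.214e+01 -2.000e-02] [0.000e+00 1.000e-03 1.392e+00]
```

Call:
step_arm(targets="2.4 0 0 0 0 0 1;2.4 0 -7.2 0 0 0.15 1;2.4 0 -7.2 0 0 0.3 1;-2 10 -7.2 0 0 0.48 1;-2 10 -7.2 0 0 0.66 1;-6.5 22.1 -7.2 0 0 0.84 1;-6.5 22.1 -7.2 0 0 1.02 1;-6.5 22.1 -7.2 0 0 1.2 1;-6.5 22.1 -7.2 0 0 1.392 1;-6.5 22.1 -7.2 0 0 1.392 1;-6.5 22.1 -3 0 0 1.392 1;-6.5 22.1 0 0 0 1.392 1;-6.5 22.1 0 0 0 1.392 1")

```text
time: 6.08
position: [0.5457, -0.1145, 0.0053]
orientation: [-0.003, 0.666, 0.746, -0.001]
force: [-0.9, -0.1, 0.3]
grip_width: -0.0003
```

```bash
python3 - <<'E'
from h import *
plan([(.549,-.13,.008,6.4),(.549,-.15,.008,6.4)]);print(observe()['joints'].round(2))
E
```

```text
now [ 0.5457 -0.1145  0.0053] t 6.08
(0.549, -0.13, 0.008, 6.4) -> [-1.58  0.15 -0.28] [-0.005 -0.003  0.002]
(0.549, -0.15, 0.008, 6.4) -> [-3.57 -0.07 -0.28] [-0.005 -0.003  0.002]
[-0.35  0.34  1.85  0.    0.96 -0.46]
```

Call:
step_arm(targets="-0.8 0.1 0 0 0 0 1;-1.6 0.1 0 0 0 0 1;-2.1 0.1 0 0 0 0 1;-2.6 0.1 0 0 0 0 1;-3.1 0 0 0 0 0 1;-3.55 0 0 0 0 0 1;-3.55 0 0 0 0 0 1;-3.55 0 0 0 0 0 1;1 0 0 0 0 0 1;1 0 -7 0 0 0 1;1 0 -7 0 0 0 1")

```text
time: 7.45
position: [0.5509, -0.1063, 0.0832]
orientation: [0.004, 0.666, 0.746, 0.002]
force: [1.8, -0.6, -0.1]
grip_width: -0.0001
```

```bash
python3 - <<'E'
from h import *
im=shot("top","t3.png");crop(im,330,150,490,290,4,"c6.png");tray(im);plan([])
E
```

```text
tray c [ 0.5488 -0.2762] yaw deg rel dock 4.82 in dock mm [-20.6  -9.6] sides [0.151 0.192 0.151 0.19 ]
now [ 0.5501 -0.1062  0.0822] t 7.5
```

View pics/c6.png

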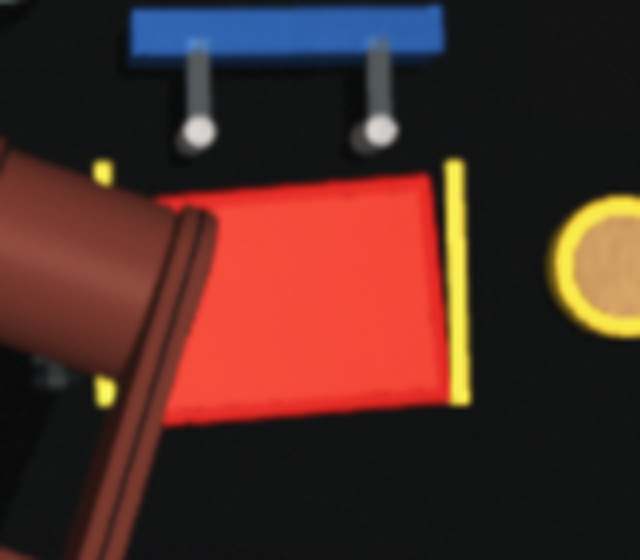

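```bash
python3 - <<'E'
from h import *
plan([(.44,-.255,.08,93),(.44,-.255,.007,93),(.47,-.255,.007,90.6)])
E
```

```text
now [ 0.5501 -0.1062  0.0822] t 7.5
(0.44, -0.255, 0.08, 93) -> [-13.54 -12.62   0.18] [ 0.003  0.008 -1.51 ]
(0.44, -0.255, 0.007, 93) -> [-13.52 -12.67   7.48] [ 0.003  0.008 -1.51 ]
(0.47, -0.255, 0.007, 90.6) -> [-13.85  -9.69   7.5 ] [ 0.003  0.008 -1.469]
```

Call:
step_arm(targets="-6 -6 0 0 0 -0.18 1;-6 -12.6 0 0 0 -0.36 1;-10 -12.6 0 0 0 -0.54 1;-13.5 -12.6 0 0 0 -0.72 1;-13.5 -12.6 0.2 0 0 -0.9 1;-13.5 -12.6 0.2 0 0 -1.08 1;-13.5 -12.6 0.2 0 0 -1.26 1;-13.5 -12.6 0.2 0 0 -1.44 1;-13.5 -12.6 0.2 0 0 -1.5 1;-13.5 -12.6 5 0 0 -1.5 1;-13.5 -12.6 7.3 0 0 -1.5 1;-13.5 -12.6 7.3 0 0 -1.5 1")

```text
time: 9.0
position: [0.4354, -0.2526, 0.0025]
orientation: [-0.002, -0.02, 1.0, 0.001]
force: [0.3, -0.1, 0.3]
grip_width: 0.0002
```

```bash
python3 - <<'E'
from h import *
plan([(.44,-.255,.007,90.6),(.482,-.255,.007,90.6)])
im=shot("top","t4.png");crop(im,330,150,490,290,4,"c7.png");tray(im)
E
```

```text
now [ 0.4354 -0.2526  0.0025] t 9.0
(0.44, -0.255, 0.007, 90.6) -> [-0.45 -0.25 -0.45] [ 0.002 -0.003  0.03 ]
(0.482, -0.255, 0.007, 90.6) -> [-4.65 -0.43 -0.47] [ 0.002 -0.003  0.03 ]
tray c [ 0.548  -0.2665] yaw deg rel dock 4.92 in dock mm [-21.3   0. ] sides [0.151 0.212 0.151 0.21 ]
```

Call:
step_arm(targets="-0.5 -0.2 -0.4 0 0 0.03 1;-1.3 -0.2 -0.4 0 0 0.03 1;-2 -0.2 -0.4 0 0 0.03 1;-2.6 -0.2 -0.4 0 0 0.03 1;-3.1 -0.2 -0.4 0 0 0.03 1;-3.6 -0.2 -0.4 0 0 0.03 1;-4 -0.2 -0.4 0 0 0.03 1;-4.3 -0.2 -0.4 0 0 0.03 1;-4.3 -0.2 -0.4 0 0 0.03 1")

```text
time: 10.18
position: [0.4802, -0.2534, 0.0089]
orientation: [-0.0, -0.006, 1.0, 0.0]
force: [-2.7, -0.2, 4.9]
grip_width: 0.0
```

```bash
python3 - <<'E'
from h import *
im=shot("top","t5.png");crop(im,330,150,490,290,4,"c7.png");tray(im);plan([])
E
```

```text
tray c [ 0.5693 -0.2675] yaw deg rel dock 2.68 in dock mm [-0.  -1.2] sides [0.149 0.211 0.148 0.209]
now [ 0.4802 -0.2534  0.0089] t 10.22
```

View pics/c7.png

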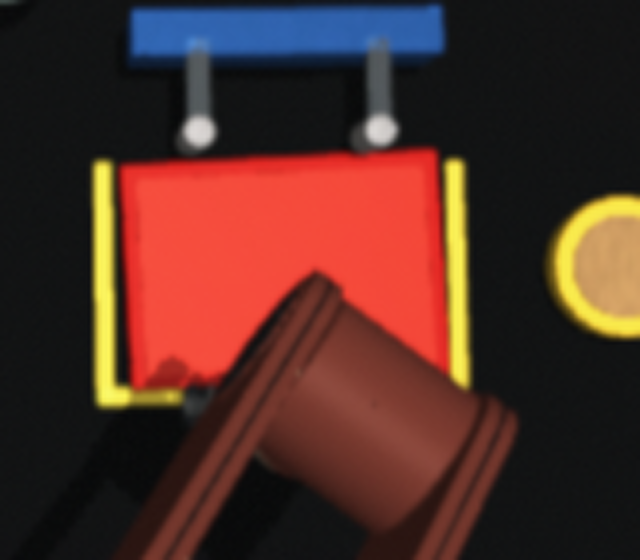

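Call:
step_arm(targets="-0.2 0 0 0 0 0 1;-0.3 0 0 0 0 0 1;-0.4 0 0 0 0 0 1;-0.4 0 0 0 0 0 1")

```text
time: 10.72
position: [0.4809, -0.2528, 0.008]
orientation: [-0.003, -0.006, 1.0, 0.001]
force: [-13.7, -0.3, 9.1]
grip_width: 0.0
```

```bash
python3 - <<'E'
from h import *
im=shot("top","t6.png");tray(im);plan([]);print(observe()['force'])
E
```

```text
tray c [ 0.5697 -0.2675] yaw deg rel dock 2.64 in dock mm [ 0.4 -1.2] sides [0.148 0.211 0.148 0.209]
now [ 0.4809 -0.2528  0.008 ] t 10.78
[-13.57981013   0.49783983   8.79391064]
```

```bash
python3 - <<'E'
from h import *
im=shot("scene","s6.png");crop(im,220,210,380,320,5,"c8.png")
im=cv2.imread("pics/t6.png");crop(im,350,150,450,225,8,"c9.png")
E
```

```text
(no output)
```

View pics/c8.png

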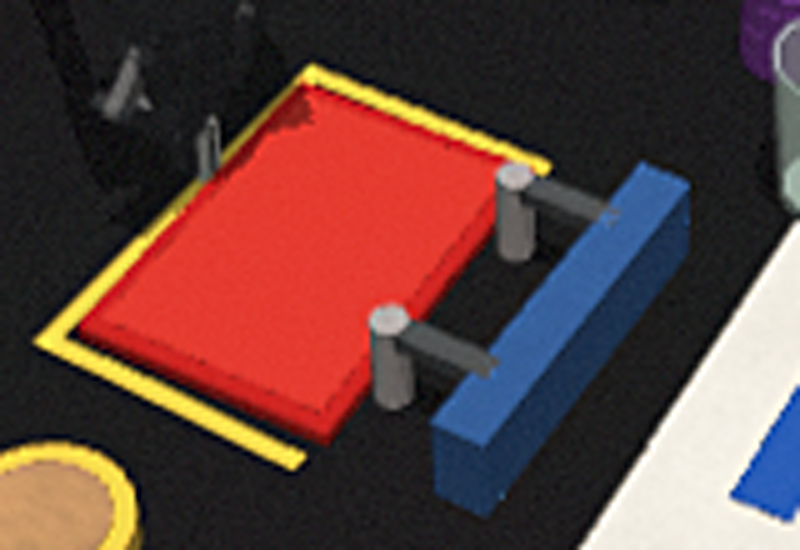

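View pics/c9.png

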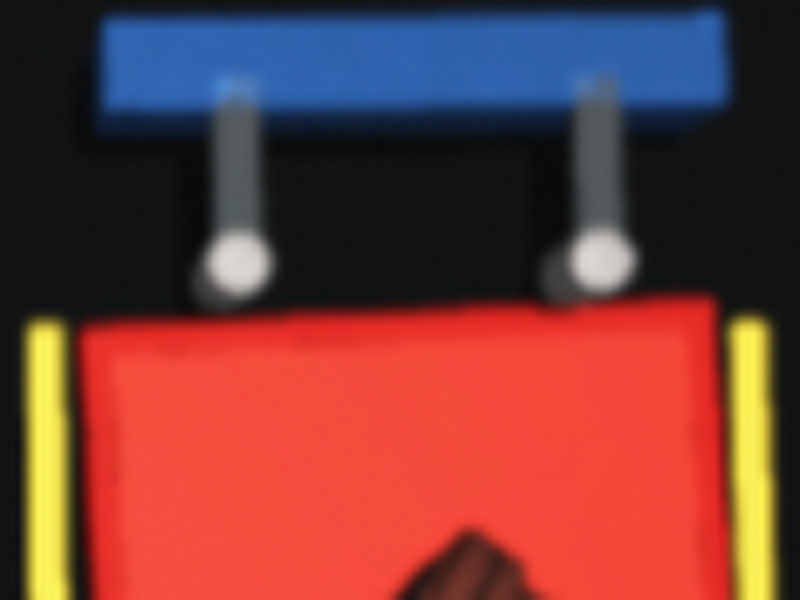

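```bash
python3 - <<'E'
from h import *
plan([(.462,-.2534,.008,91),(.462,-.185,.008,93),(.478,-.185,.008,91.5),(.485,-.185,.008,90.6)])
E
```

```text
now [ 0.4809 -0.2528  0.008 ] t 10.82
(0.462, -0.2534, 0.008, 91) -> [ 1.89 -0.04  0.01] [ 0.002 -0.007 -0.006]
(0.462, -0.185, 0.008, 93) -> [1.81 6.8  0.02] [ 0.002 -0.007 -0.041]
(0.478, -0.185, 0.008, 91.5) -> [0.21 6.78 0.01] [ 0.002 -0.007 -0.014]
(0.485, -0.185, 0.008, 90.6) -> [-0.49  6.78  0.01] [ 0.002 -0.007  0.001]
```

Call:
step_arm(targets="1.8 0 0 0 0 0 1;1.8 3.4 0 0 0 -0.03 1;1.8 6.8 0 0 0 -0.04 1;1.8 6.8 0 0 0 -0.04 1;1 6.8 0 0 0 -0.03 1;0.4 6.8 0 0 0 -0.02 1;0 6.8 0 0 0 -0.01 1;-0.2 6.8 0 0 0 0 1;-0.3 6.8 0 0 0 0 1;-0.35 6.8 0 0 0 0 1;-0.35 6.8 0 0 0 0 1")

```text
time: 12.2
position: [0.4829, -0.1856, 0.008]
orientation: [-0.005, -0.005, 1.0, 0.001]
force: [-17.6, 0.7, 13.7]
grip_width: 0.0001
```

```bash
python3 - <<'E'
from h import *
im=shot("top","t7.png");crop(im,350,150,450,225,8,"c10.png");tray(im);plan([])
E
```

```text
tray c [ 0.571  -0.2696] yaw deg rel dock 0.02 in dock mm [ 1.6 -3.3] sides [0.148 0.209 0.147 0.207]
now [ 0.4829 -0.1856  0.008 ] t 12.25
```

View pics/c10.png

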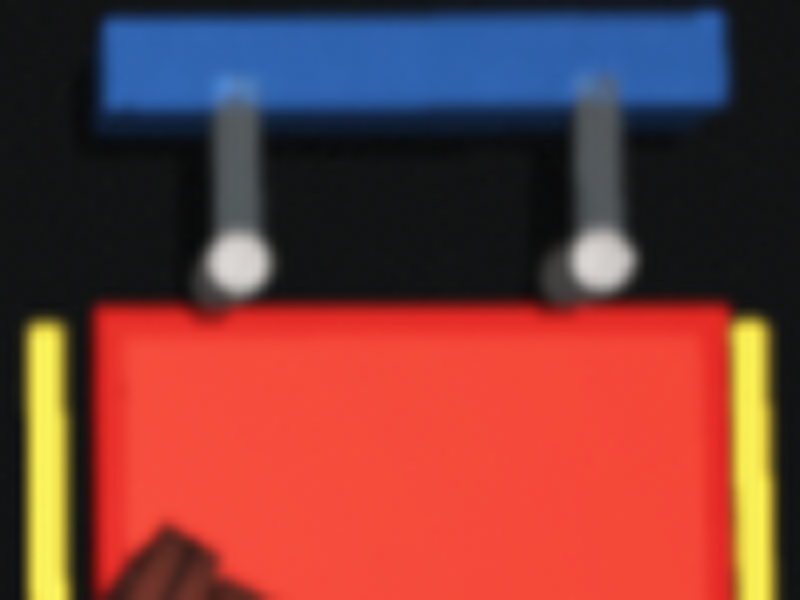

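```bash
python3 - <<'E'
from h import *
plan([(.455,-.186,.08,None),(.57,-.398,.08,0.6),(.57,-.398,.008,0.6)])
E
```

```text
now [ 0.4829 -0.1856  0.008 ] t 12.25
(0.455, -0.186, 0.08, None) -> [ 2.86  0.01 -7.17] None
(0.57, -0.398, 0.08, 0.6) -> [ -8.41 -21.32  -7.32] [ 0.009 -0.006 -1.57 ]
(0.57, -0.398, 0.008, 0.6) -> [ -8.48 -21.33  -0.12] [ 0.009 -0.006 -1.57 ]
```

Call:
step_arm(targets="2.5 0 0 0 0 0 1;2.5 0 -7 0 0 0.1 1;2.5 0 -7.3 0 0 0.28 1;-1 -6 -7.3 0 0 0.46 1;-3 -10 -7.3 0 0 0.64 1;-5 -14 -7.3 0 0 0.82 1;-7 -18 -7.3 0 0 1 1;-8.4 -21.3 -7.3 0 0 1.18 1;-8.4 -21.3 -7.3 0 0 1.36 1;-8.4 -21.3 -7.3 0 0 1.5 1;-8.4 -21.3 -7.3 0 0 1.57 1;-8.4 -21.3 -3 0 0 1.57 1;-8.4 -21.3 -0.2 0 0 1.57 1;-8.4 -21.3 -0.2 0 0 1.57 1")

```text
time: 14.0
position: [0.5713, -0.3965, 0.0071]
orientation: [-0.003, 0.703, 0.711, -0.0]
force: [0.8, -0.7, 0.3]
grip_width: -0.0003
```

```bash
python3 - <<'E'
from h import *
im=shot("top","t8.png");tray(im);crop(im,350,150,450,225,8,"c11.png")
plan([(.57,-.388,.008,.6),(.57,-.382,.008,.6)])
E
```

```text
tray c [ 0.5697 -0.2696] yaw deg rel dock 0.02 in dock mm [ 0.3 -3.3] sides [0.15  0.209 0.15  0.207]
now [ 0.5727 -0.3975  0.0095] t 14.05
(0.57, -0.388, 0.008, 0.6) -> [ 0.96 -0.26  0.15] [-0.002 -0.001  0.001]
(0.57, -0.382, 0.008, 0.6) -> [ 1.56 -0.25  0.15] [-0.002 -0.001  0.001]
```

View pics/c11.png

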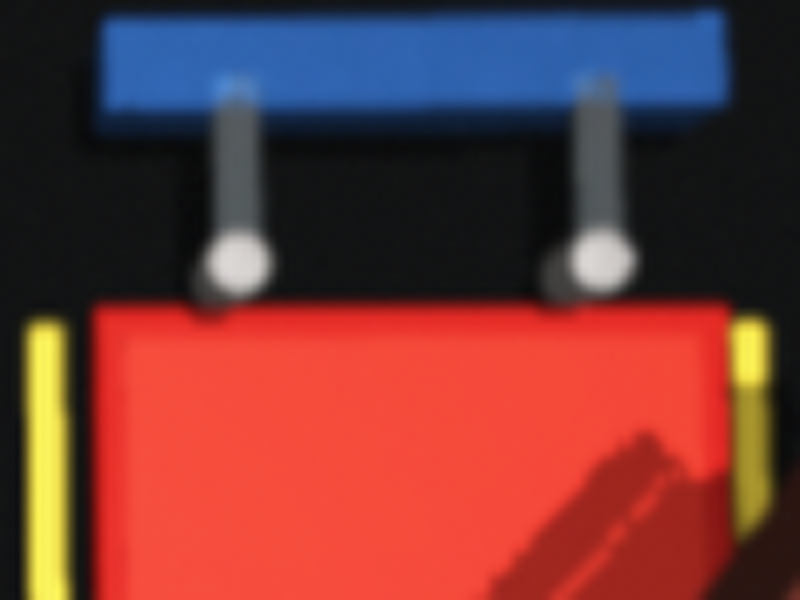

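Call:
step_arm(targets="0.6 -0.2 0.1 0 0 0 1;1 -0.2 0.1 0 0 0 1;1.3 -0.2 0.1 0 0 0 1;1.5 -0.2 0.1 0 0 0 1;1.55 -0.2 0.1 0 0 0 1;1.55 -0.2 0.1 0 0 0 1;-1 -0.2 0.1 0 0 0 1;-1 -0.2 -12 0 0 0 0.2;-1 -0.2 -12 0 0 0 0.2")

```text
time: 15.18
position: [0.5702, -0.4065, 0.1297]
orientation: [-0.003, 0.703, 0.711, 0.0]
force: [0.4, -0.6, 1.1]
grip_width: 0.0363
```

```bash
python3 - <<'E'
from h import *
im=shot("top","t9.png");tray(im);crop(im,350,150,450,225,8,"c12.png");plan([])
for c,a,b in blobs(pink(im)): 
    if 240<c[0]<340: print(c,a,p2w("top",*c,.062).round(4))
E
```

```text
tray c [ 0.5697 -0.2683] yaw deg rel dock 0.02 in dock mm [ 0.3 -2. ] sides [0.15  0.211 0.15  0.209]
now [ 0.5745 -0.4099  0.1415] t 15.22
[298.1 162.3] 169 [0.7025 0.0021 0.062 ]
[287.  202.5] 159 [0.5989 0.0287 0.062 ]
[288.  234.2] 164 [0.5185 0.0247 0.062 ]
[302.7 264.8] 162 [ 0.4422 -0.0137  0.062 ]
```

View pics/c12.png

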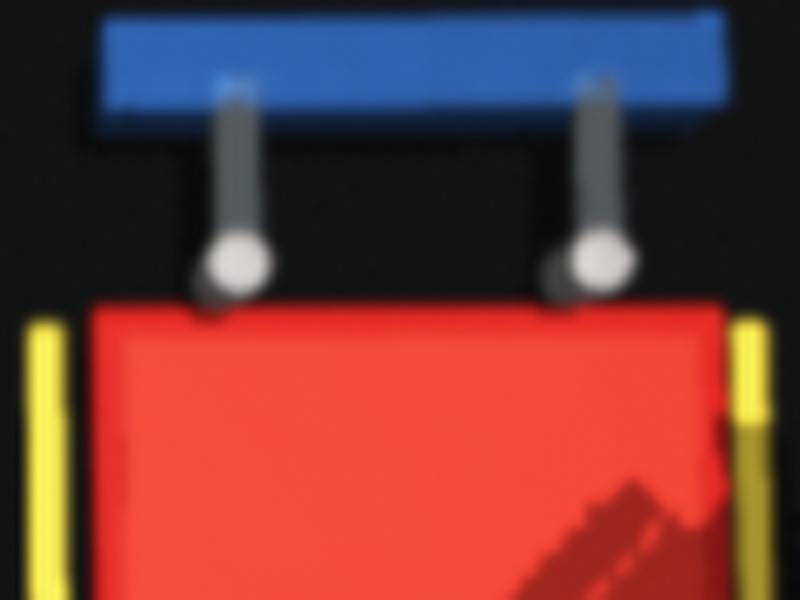

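```bash
python3 - <<'E'
from h import *
plan([(.599,.0287,.14,90),(.599,.0287,.025,90)])
print(observe()['joints'].round(2))
E
```

```text
now [ 0.5745 -0.4099  0.1415] t 15.22
(0.599, 0.0287, 0.14, 90) -> [43.83  2.97 -0.11] [ 1.000e-03  1.100e-02 -1.559e+00]
(0.599, 0.0287, 0.025, 90) -> [43.9   2.88 11.39] [ 1.000e-03  1.100e-02 -1.559e+00]
[-0.73  0.47  1.38  0.    1.28 -0.74]
```

Call:
step_arm(targets="6 0 0 0 0 -0.18 0;12 0 0 0 0 -0.36 0;18 1 0 0 0 -0.54 0;24 1 0 0 0 -0.72 0;30 2 0 0 0 -0.9 0;36 2 0 0 0 -1.08 0;43.8 3 0 0 0 -1.26 0;43.8 3 0 0 0 -1.44 0;43.8 3 0 0 0 -1.56 0;43.8 3 0 0 0 -1.56 0;43.8 3 0 0 0 -1.56 0;43.8 3 0 0 0 -1.56 0")

```text
time: 16.73
position: [0.596, 0.0304, 0.1307]
orientation: [-0.0, 0.0, 1.0, 0.0]
force: [0.0, -0.2, -0.5]
grip_width: 0.0855
```

```bash
python3 - <<'E'
from h import *
im=shot("top","t10.png")
for c,a,b in blobs(pink(im)): 
    if 240<c[0]<340: print(c,a,p2w("top",*c,.062).round(4))
plan([(.599,.0287,.025,90)])
print(observe()['joints'].round(2),observe()['grip_width'])
E
```

```text
[298.  159.9] 101 [0.7087 0.0025 0.062 ]
[282.4 233.5] 42 [0.5201 0.0389 0.062 ]
[302.2 264.7] 167 [ 0.4424 -0.0124  0.062 ]
now [0.596  0.0304 0.1307] t 16.77
(0.599, 0.0287, 0.025, 90) -> [-0.3  -0.17 10.57] [ 0.    -0.    -0.001]
[-0.08  0.24  1.69  0.    1.2  -1.65] 0.08518280786412594
```

Call:
step_arm(targets="-0.3 -0.2 4 0 0 0 0;-0.3 -0.2 8 0 0 0 0;-0.3 -0.2 10.5 0 0 0 0;-0.3 -0.2 10.5 0 0 0 0;-0.3 -0.2 10.5 0 0 0 0.6;-0.3 -0.2 10.5 0 0 0 0.6;-0.3 -0.2 10.5 0 0 0 0.6;-0.3 -0.2 10.5 0 0 0 0.6;-0.3 -0.2 5 0 0 0 0.6;-0.3 -0.2 -2 0 0 0 0.6;-0.3 -0.2 -3 0 0 0 0.6;-0.3 -0.2 -3 0 0 0 0.6")

```text
time: 18.27
position: [0.6, 0.0288, 0.1624]
orientation: [0.002, -0.001, 1.0, -0.0]
force: [0.5, 0.1, -2.7]
grip_width: 0.0508
```

```bash
python3 - <<'E'
from h import *
im=shot("top","t11.png");sc=shot("scene","s11.png")
for c,a,b in blobs(pink(im)): 
    if 240<c[0]<340: print(c,a,p2w("top",*c,.062).round(4))
plan([(.605,.26,.16,90)])
crop(sc,250,100,450,250,4,"c13.png")
E
```

```text
[297.5 157.2] 28 [0.7157 0.0039 0.062 ]
[281.9 233.1] 32 [0.5211 0.0402 0.062 ]
[302.1 264.7] 168 [ 0.4424 -0.0122  0.062 ]
now [0.5977 0.0289 0.1587] t 18.38
(0.605, 0.26, 0.16, 90) -> [-0.76 23.11 -0.13] [ 0.    -0.003  0.001]
```

View pics/c13.png

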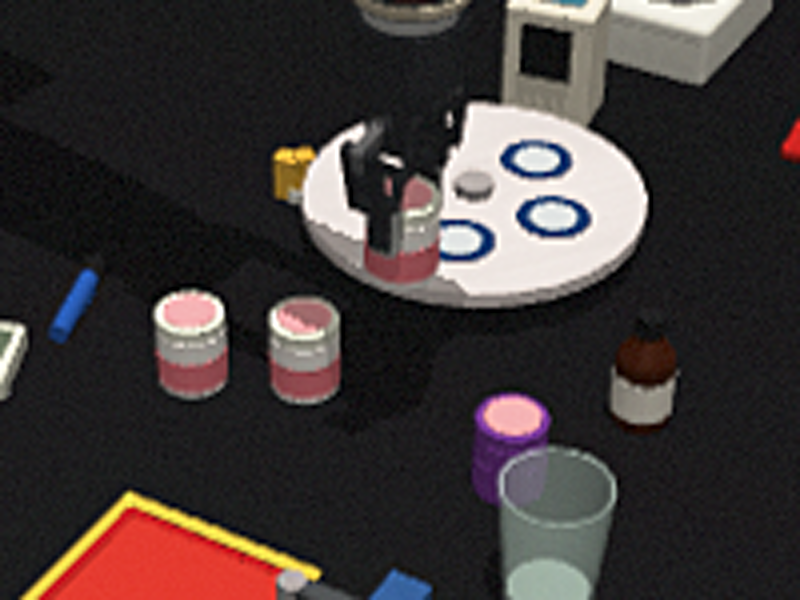

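Call:
step_arm(targets="-0.4 5 0 0 0 0 0.6;-0.7 10 0 0 0 0 0.6;-0.7 15 0 0 0 0 0.6;-0.7 20 0 0 0 0 0.6;-0.7 23.1 0 0 0 0 0.6;-0.7 23.1 0 0 0 0 0.6;-0.7 23.1 0 0 0 0 0.6;-0.7 23.1 5 0 0 0 0.6;-0.7 23.1 5 0 0 0 0.6;-0.7 23.1 5 0 0 0 0.6")

```text
time: 19.62
position: [0.6061, 0.2589, 0.1113]
orientation: [-0.0, -0.0, 1.0, -0.0]
force: [0.6, 0.3, -0.3]
grip_width: 0.0507
```

```bash
python3 - <<'E'
from h import *
plan([(.605,.26,.071,90)]);print(observe()['grip_width'])
E
```

```text
now [0.6061 0.2589 0.1113] t 19.62
(0.605, 0.26, 0.071, 90) -> [0.11 0.11 4.03] [-0. -0.  0.]
0.05066336777079014
```

Call:
step_arm(targets="0.1 0.1 2 0 0 0 0.6;0.1 0.1 3.5 0 0 0 0.6;0.1 0.1 4 0 0 0 0.6;0.1 0.1 4.1 0 0 0 0.6")

```text
time: 20.12
position: [0.6047, 0.2611, 0.0721]
orientation: [-0.0, -0.001, 1.0, -0.0]
force: [-10.1, -2.3, 19.0]
grip_width: 0.0507
```

```bash
python3 - <<'E'
from h import *
s=observe();print(s['position'],s['force'])
sc=shot("scene","s12.png");crop(sc,300,90,460,200,5,"c14.png")
E
```

```text
[0.60468943 0.26112478 0.07205253] [-10.14198057  -2.28411618  18.95029062]
```

View pics/c14.png

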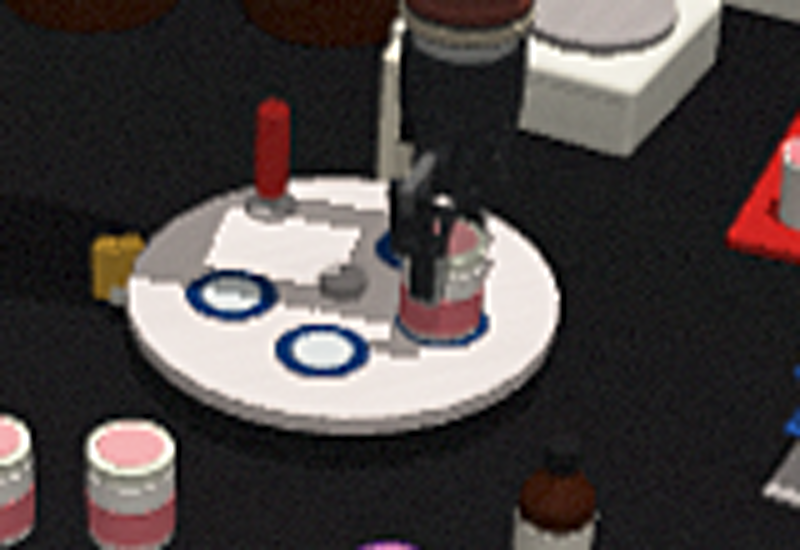

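Call:
step_arm(targets="0 0 -0.1 0 0 0 0.6;0 0 -0.1 0 0 0 0;0 0 -0.1 0 0 0 0;0 0 -0.1 0 0 0 0;0 0 -0.1 0 0 0 0;0 0 -5 0 0 0 0;0 -2 -9 0 0 0 0;0 -8 -9 0 0 0 0;0 -14 -9 0 0 0 0;0 -20 -9 0 0 0 0;0 -23.5 -9 0 0 0 0;0 -23.5 -9 0 0 0 0;0 -23.5 -9 0 0 0 0")

```text
time: 21.8
position: [0.6051, 0.0262, 0.1598]
orientation: [0.0, -0.0, 1.0, 0.0]
force: [-0.1, 0.5, -0.9]
grip_width: 0.0855
```

```bash
cat >> h.py <<'E'
def jars(im,z=.062,x0=240,x1=340,y0=150,y1=330):
    for c,a,b in blobs(pink(im)):
        if x0<c[0]<x1 and y0<c[1]<y1: print(c,a,"bench",p2w("top",*c,.062).round(4)[:2],"disc",p2w("top",*c,.106).round(4)[:2],"tray",p2w("top",*c,.074).round(4)[:2])
E
python3 - <<'E'
from h import *
im=shot("top","t13.png");jars(im,x0=130);plan([(.5185,.0246,.025,90)])
crop(im,130,160,330,310,4,"c15.png")
E
```

```text
[191.5 198.2] 193 bench [0.6071 0.2729] disc [0.6035 0.2609] tray [0.6061 0.2696]
[282.8 233.2] 52 bench [0.5209 0.0379] disc [0.5203 0.0342] tray [0.5207 0.0369]
[302.3 264.7] 165 bench [ 0.4424 -0.0127] disc [ 0.4446 -0.0146] tray [ 0.443  -0.0132]
now [0.6051 0.0268 0.1598] t 21.85
(0.5185, 0.0246, 0.025, 90) -> [ 8.66 -0.21 13.48] [ 0.    -0.     0.002]
```

View pics/c15.png

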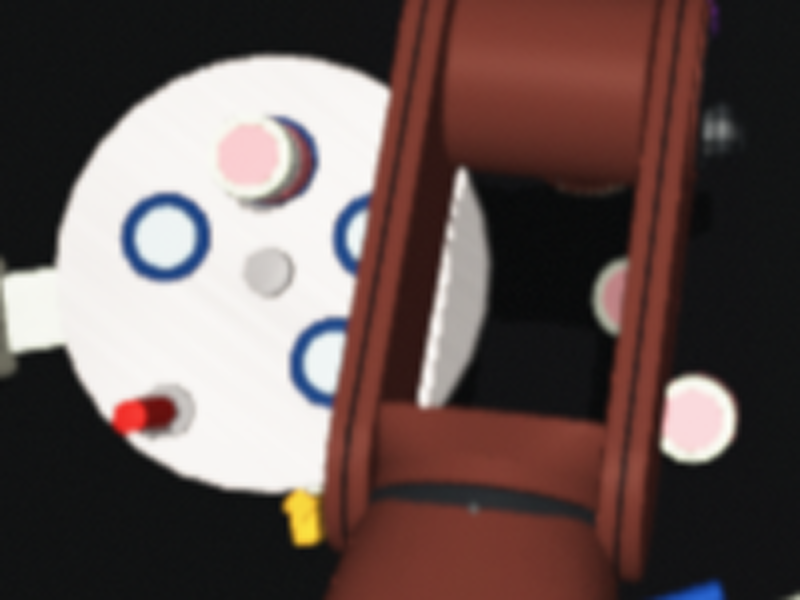

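Call:
step_arm(targets="5 -0.2 0 0 0 0 0;8.7 -0.2 0 0 0 0 0;8.7 -0.2 0 0 0 0 0;8.7 -0.2 5 0 0 0 0;8.7 -0.2 9 0 0 0 0;8.7 -0.2 9 0 0 0 0")

```text
time: 22.6
position: [0.516, 0.0248, 0.0669]
orientation: [-0.003, -0.001, 1.0, 0.0]
force: [0.7, -0.1, 0.2]
grip_width: 0.0857
```

```bash
python3 - <<'E'
from h import *
plan([(.5185,.0246,.025,90)])
sc=shot("scene","s14.png");crop(sc,250,150,450,250,4,"c16.png")
E
```

```text
now [0.516  0.0248 0.0669] t 22.6
(0.5185, 0.0246, 0.025, 90) -> [-0.28 -0.03  4.19] [ 0.001 -0.006  0.002]
```

View pics/c16.png

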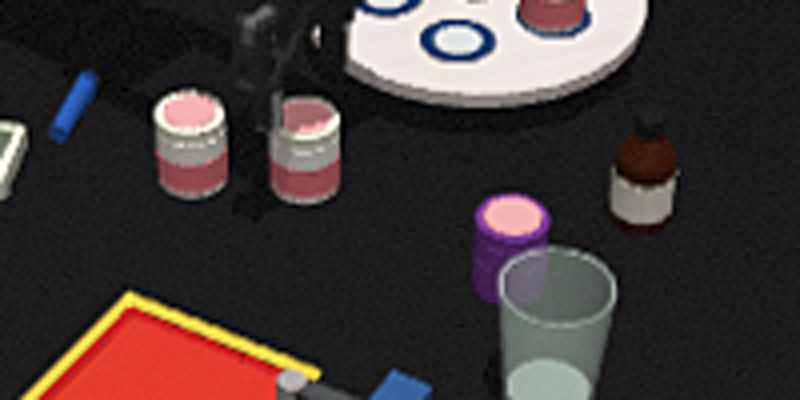

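Call:
step_arm(targets="-0.2 0 2 0 0 0 0;-0.2 0 4.2 0 0 0 0;-0.2 0 4.2 0 0 0 0;-0.2 0 4.2 0 0 0 0.6;-0.2 0 4.2 0 0 0 0.6;-0.2 0 4.2 0 0 0 0.6;-0.2 0 4.2 0 0 0 0.6;-0.2 0 0 0 0 0 0.6;-0.2 0 -6 0 0 0 0.6;-0.2 0 -9 0 0 0 0.6;-0.2 0 -9.3 0 0 0 0.6;-0.2 0 -9.3 0 0 0 0.6")

```text
time: 24.15
position: [0.5194, 0.0238, 0.1618]
orientation: [-0.001, -0.001, 1.0, 0.0]
force: [0.8, 0.5, -2.0]
grip_width: 0.0505
```

```bash
python3 - <<'E'
from h import *
plan([(.5555,.1918,.16,110)]);print(observe()['grip_width'])
E
```

```text
now [0.5194 0.0238 0.1618] t 24.15
(0.5555, 0.1918, 0.16, 110) -> [-3.63 16.8   0.18] [ 0.    -0.001 -0.348]
0.05047382044739734
```

Call:
step_arm(targets="-1 5 0 0 0 -0.12 0.6;-2 10 0 0 0 -0.24 0.6;-3.6 15 0 0 0 -0.34 0.6;-3.6 16.8 0 0 0 -0.34 0.6;-3.6 16.8 0 0 0 -0.34 0.6;-3.6 16.8 5 0 0 -0.34 0.6;-3.6 16.8 5 0 0 -0.34 0.6;-3.6 16.8 5 0 0 -0.34 0.6")

```text
time: 25.15
position: [0.556, 0.1907, 0.1134]
orientation: [-0.0, -0.169, 0.986, -0.0]
force: [0.4, 0.5, -1.7]
grip_width: 0.0504
```

```bash
python3 - <<'E'
from h import *
plan([(.5555,.1918,.071,110)]);print(observe()['grip_width'])
E
```

```text
now [0.556  0.1907 0.1134] t 25.15
(0.5555, 0.1918, 0.071, 110) -> [0.01 0.13 4.24] [-0.    -0.    -0.009]
0.0504144192843498
```

Call:
step_arm(targets="0 0.1 2 0 0 0 0.6;0 0.1 3.5 0 0 0 0.6;0 0.1 4 0 0 0 0.6;0 0.1 4.1 0 0 0 0.6;0 0.1 4.1 0 0 0 0;0 0.1 4.1 0 0 0 0;0 0.1 4.1 0 0 0 0;0 0.1 4.1 0 0 0 0;0 0.1 -1 0 0 0 0;0 0.1 -5 0 0 0 0;0 -6 -5 0 0 0.1 0;0 -12 -5 0 0 0.25 0;0 -18 -5 0 0 0.34 0;0 -18 -5 0 0 0.34 0")

```text
time: 26.9
position: [0.6172, 0.0178, 0.1628]
orientation: [0.0, 0.002, 1.0, -0.001]
force: [-0.7, -0.5, -0.2]
grip_width: 0.085
```

```bash
python3 - <<'E'
from h import *
im=shot("top","t15.png");jars(im,x0=130);plan([(.4422,-.0137,.025,90)])
sc=shot("scene","s15.png");crop(sc,250,90,450,240,4,"c17.png")
E
```

```text
[190.7 198.2] 195 bench [0.6071 0.2749] disc [0.6035 0.2629] tray [0.6061 0.2716]
[218.2 218.4] 168 bench [0.5564 0.203 ] disc [0.5545 0.1935] tray [0.5559 0.2004]
[303.4 264.8] 137 bench [ 0.4422 -0.0155] disc [ 0.4444 -0.0173] tray [ 0.4428 -0.016 ]
now [0.6164 0.0201 0.1625] t 26.95
(0.4422, -0.0137, 0.025, 90) -> [17.41 -3.42 13.76] [ 0.    -0.    -0.002]
```

View pics/c17.png

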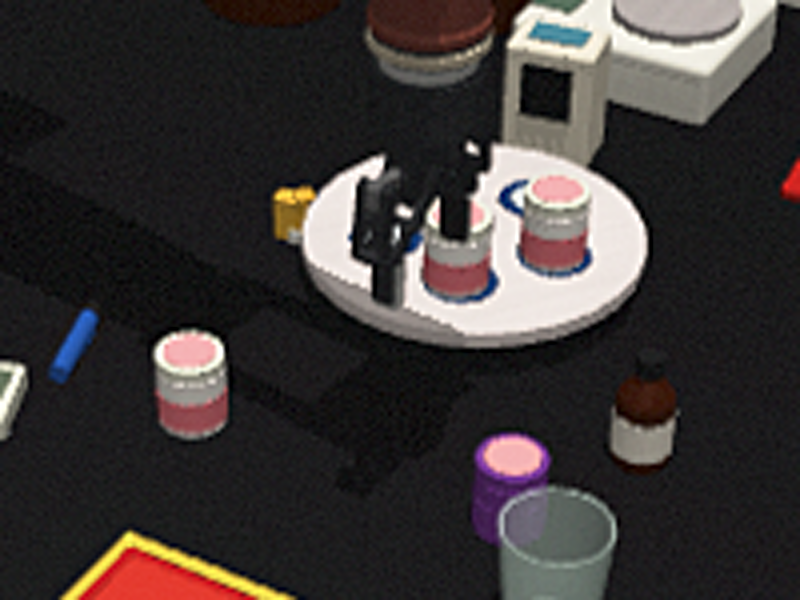

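Call:
step_arm(targets="6 -1 0 0 0 0 0;12 -2 0 0 0 0 0;17.4 -3.4 0 0 0 0 0;17.4 -3.4 0 0 0 0 0;17.4 -3.4 0 0 0 0 0;17.4 -3.4 5 0 0 0 0;17.4 -3.4 9 0 0 0 0;17.4 -3.4 9 0 0 0 0")

```text
time: 28.0
position: [0.4405, -0.0109, 0.0702]
orientation: [-0.003, -0.001, 1.0, 0.001]
force: [-0.1, -0.8, -0.2]
grip_width: 0.0851
```

```bash
python3 - <<'E'
from h import *
plan([(.4422,-.0142,.025,90)])
im=shot("top","t16.png");jars(im,x0=130)
crop(im,130,160,330,310,4,"c18.png")
E
```

```text
now [ 0.4405 -0.0109  0.0702] t 28.0
(0.4422, -0.0142, 0.025, 90) -> [-0.2  -0.33  4.52] [ 0.002 -0.006  0.003]
[298.1 162.3] 169 bench [0.7025 0.0021] disc [ 6.956e-01 -4.000e-04] tray [0.7006 0.0014]
[190.7 198.3] 197 bench [0.6068 0.2749] disc [0.6032 0.2629] tray [0.6058 0.2716]
[219.  218.5] 190 bench [0.5561 0.2009] disc [0.5543 0.1915] tray [0.5556 0.1984]
[161.5 261.3] 15 bench [0.4462 0.3434] disc [0.4483 0.329 ] tray [0.4468 0.3395]
```

View pics/c18.png

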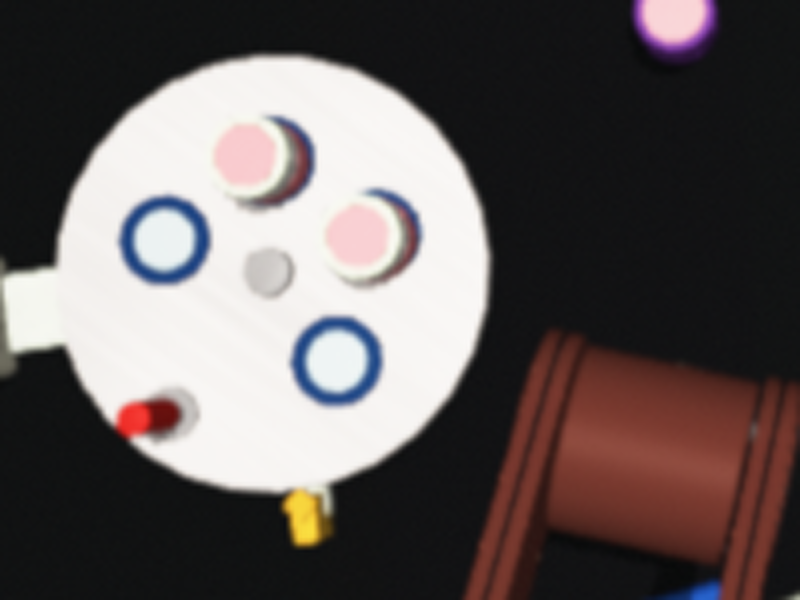

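Call:
step_arm(targets="-0.2 -0.3 2 0 0 0 0;-0.2 -0.3 4.5 0 0 0 0;-0.2 -0.3 4.5 0 0 0 0;-0.2 -0.3 4.5 0 0 0 0.6;-0.2 -0.3 4.5 0 0 0 0.6;-0.2 -0.3 4.5 0 0 0 0.6;-0.2 -0.3 4.5 0 0 0 0.6;-0.2 -0.3 0 0 0 0 0.6;-0.2 -0.3 -6 0 0 0 0.6;-0.2 -0.3 -9 0 0 0 0.6;-0.2 -0.3 -9 0 0 0 0.6;-0.2 -0.3 -9 0 0 0 0.6")

```text
time: 29.55
position: [0.4436, -0.0149, 0.1621]
orientation: [-0.0, -0.001, 1.0, 0.0]
force: [-0.4, -0.0, -1.1]
grip_width: 0.0507
```

```bash
cat >> h.py <<'E'
def padsm(im):
    H=hsv(im);b=(H[...,0]>100)&(H[...,0]<125)&(H[...,1]>120)
    return [(c,a,p2w("top",*c,.044).round(4)[:2]) for c,a,bb in blobs(b) if 140<c[0]<255 and 170<c[1]<290]
HUB=np.array([.5334,.2602])
E
python3 - <<'E'
from h import *
im=cv2.imread("pics/t16.png")
P=padsm(im)
for p in P: print(p, np.degrees(np.arctan2(*(p[2]-HUB)[::-1])))
p1=min(P,key=lambda p:abs(p[0]-[214,250]).sum())[2]
plan([(*p1,.16,60)]);print(observe()['grip_width'])
E
```

```text
(array([171.2, 219.5]), 133, array([0.5528, 0.3284])) 74.1212012556563
(array([213.9, 249.7]), 138, array([0.4767, 0.2155])) -141.74917478956965
now [ 0.4436 -0.0149  0.1621] t 29.55
(np.float64(0.4767), np.float64(0.2155), 0.16, 60) -> [-3.34 23.04  0.21] [-0.    -0.001  0.525]
0.05068629589455163
```

Call:
step_arm(targets="-1 5 0 0 0 0.1 0.6;-2 10 0 0 0 0.25 0.6;-3.3 15 0 0 0 0.4 0.6;-3.3 20 0 0 0 0.52 0.6;-3.3 23 0 0 0 0.52 0.6;-3.3 23 0 0 0 0.52 0.6;-3.3 23 5 0 0 0.52 0.6;-3.3 23 5 0 0 0.52 0.6;-3.3 23 5 0 0 0.52 0.6")

```text
time: 30.68
position: [0.4769, 0.2142, 0.1131]
orientation: [-0.0, 0.257, 0.966, -0.0]
force: [-0.0, 0.6, -1.4]
grip_width: 0.0502
```

```bash
python3 - <<'E'
from h import *
plan([(.4772,.2158,.07,60)]);print(observe()['grip_width'])
sc=shot("scene","s17.png");crop(sc,250,90,450,240,4,"c19.png")
E
```

```text
now [0.4769 0.2142 0.1131] t 30.68
(0.4772, 0.2158, 0.07, 60) -> [0.05 0.16 4.31] [-0.001 -0.001  0.004]
0.05017358144939705
```

View pics/c19.png

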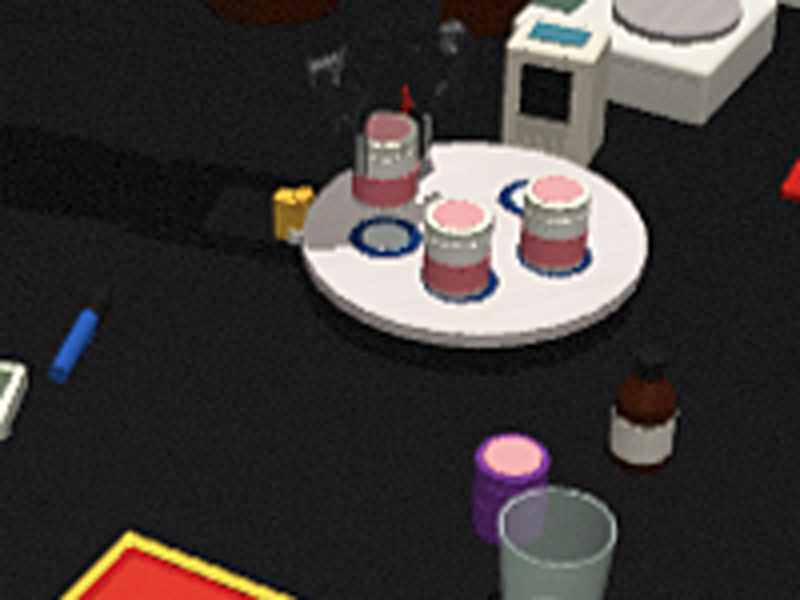

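Call:
step_arm(targets="0 0.15 2 0 0 0 0.6;0 0.15 3.5 0 0 0 0.6;0 0.15 4.1 0 0 0 0.6;0 0.15 4.1 0 0 0 0.6;0 0.15 4.1 0 0 0 0;0 0.15 4.1 0 0 0 0;0 0.15 4.1 0 0 0 0;0 0.15 4.1 0 0 0 0;0 0.15 -1 0 0 0 0;0 0.15 -6 0 0 0 0;0 -6 -8 0 0 0 0;0 -12 -8 0 0 0 0;0 -18 -8 0 0 0 0;0 -18 -8 0 0 0 0")

```text
time: 32.48
position: [0.3862, 0.0561, 0.1927]
orientation: [0.0, 0.259, 0.966, -0.0]
force: [0.8, 0.7, 0.5]
grip_width: 0.0853
```

```bash
python3 - <<'E'
from h import *
im=shot("top","t18.png");sc=shot("scene","s18.png");jars(im,x0=130)
crop(im,130,160,330,310,4,"c20.png");crop(sc,300,90,460,200,5,"c21.png")
for p in padsm(im): print(p)
m=red(im);print([(b[0],b[2]) for b in blobs(m,8) if 140<b[0][0]<260 and 170<b[0][1]<300])
m=red(sc);print([(b[0],b[2]) for b in blobs(m,8) if 320<b[0][0]<420 and 90<b[0][1]<150])
E
```

```text
[298.  162.3] 170 bench [0.7025 0.0024] disc [ 6.956e-01 -1.000e-04] tray [0.7006 0.0017]
[190.7 198.3] 196 bench [0.6068 0.2749] disc [0.6032 0.2629] tray [0.6058 0.2716]
[219.  218.3] 190 bench [0.5566 0.201 ] disc [0.5548 0.1915] tray [0.5561 0.1984]
[207.4 250.4] 200 bench [0.4751 0.2279] disc [0.4761 0.2176] tray [0.4754 0.2251]
[162.  261.4] 15 bench [0.446  0.3421] disc [0.448  0.3277] tray [0.4465 0.3382]
(array([171.3, 219.5]), 133, array([0.5528, 0.3281]))
[(array([163.9, 264.5]), array([159, 261,  10,   8], dtype=int32))]
[(array([353.4, 118.9]), array([351, 110,   6,  20], dtype=int32))]
```

View pics/c20.png

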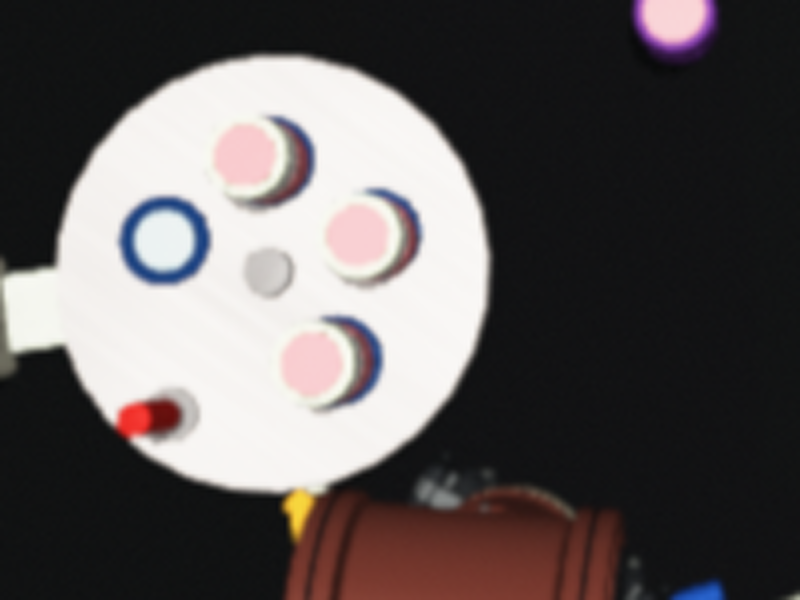

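View pics/c21.png

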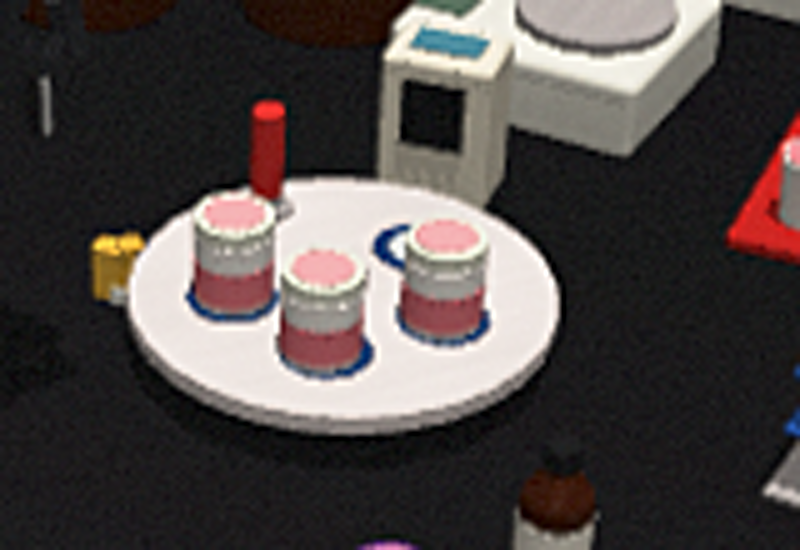

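```bash
python3 - <<'E'
from h import *
print(p2w("top",163.3,264.7,.121)); sx=(300+269/5,90+105/5);print(p2w("scene",*sx,.121))
a=np.radians(146.1);h=HUB+.11*np.array([np.cos(a),np.sin(a)]);print(h)
print(w2p("top",[*h,.121]),w2p("scene",[*h,.121]),sx)
plan([(.41,.30,.19,60),(*h,.17,60),(*h,.094,60)])
for n in("t18","top0"):
    im=cv2.imread(f"pics/{n}.png");crop(im,190,275,230,305,16,f"ptr_{n}.png")
sc=cv2.imread("pics/scene0.png");crop(sc,310,125,350,155,16,"ptr_s.png")
E
```

```text
[0.44088448 0.31938722 0.121     ]
[0.44454161 0.32146619 0.121     ]
[0.44209865 0.32155196]
[162.42437863 264.17967301] [353.16958496 110.799436  ] (353.8, 111.0)
now [0.3879 0.0583 0.1932] t 32.58
(0.41, 0.3, 0.19, 60) -> [10.11 22.06  0.33] [0.001 0.001 0.003]
(np.float64(0.44209864863950954), np.float64(0.3215519619877659), 0.17, 60) -> [ 8.4  25.52  2.33] [0.001 0.001 0.003]
(np.float64(0.44209864863950954), np.float64(0.3215519619877659), 0.094, 60) -> [ 8.41 25.52  9.93] [0.001 0.001 0.003]
```

View pics/ptr_top0.png

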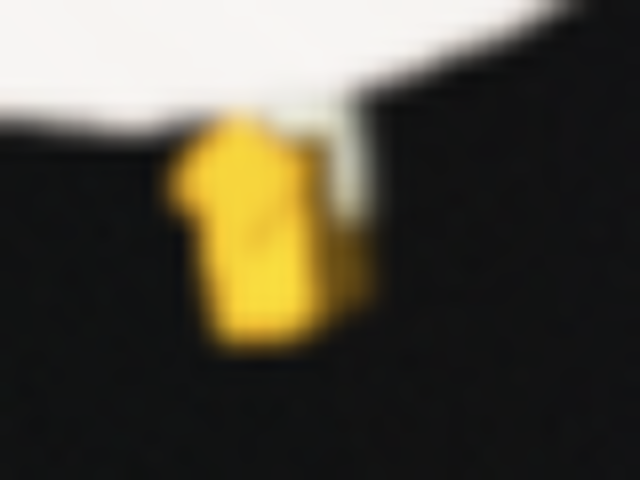

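View pics/ptr_s.png

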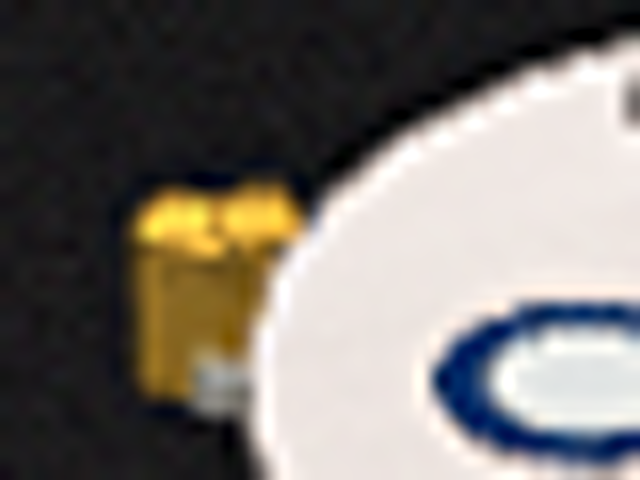

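```bash
python3 - <<'E'
from h import *
for p in [(204.9-.5,282-.5),(206.4-.5,296.3-.5),(205.6,289)]:
    w=p2w("top",*p,.04)[:2];v=w-HUB;print(w,np.linalg.norm(v),np.degrees(np.arctan2(v[1],v[0]))%360)
t=p2w("top",204.9-.5,281.5,.04)[:2]-p2w("top",205.9,295.8,.04)[:2];print(np.degrees(np.arctan2(*-t[::-1]))%360)
# disc centre from white ellipse
E
```

```text
[0.39535702 0.23831987] 0.1397662450114145 189.0065882969887
[0.35929387 0.23331312] 0.17616994536835967 188.77873245816878
[0.37643537 0.23463145] 0.1590334773968844 189.25186283151712
187.90401286203817
```

Call:
step_arm(targets="5 6 0 0 0 0 0;10 12 0 0 0 0 0;10 18 0 0 0 0 0;10 22 0 0 0 0 0;8.4 25.5 0.5 0 0 0 0;8.4 25.5 2.3 0 0 0 0;8.4 25.5 2.3 0 0 0 0;8.4 25.5 2.3 0 0 0 0")

```text
time: 33.58
position: [0.4403, 0.3215, 0.1696]
orientation: [-0.0, 0.256, 0.967, -0.0]
force: [-0.2, -0.5, -0.2]
grip_width: 0.0855
```

```bash
python3 - <<'E'
from h import *
plan([(.4425,.321,.094,60)])
sc=shot("scene","s19.png");crop(sc,300,90,460,200,5,"c22.png")
E
```

```text
now [0.4403 0.3215 0.1696] t 33.58
(0.4425, 0.321, 0.094, 60) -> [-0.22  0.07  7.56] [-0.001 -0.001  0.005]
```

View pics/c22.png

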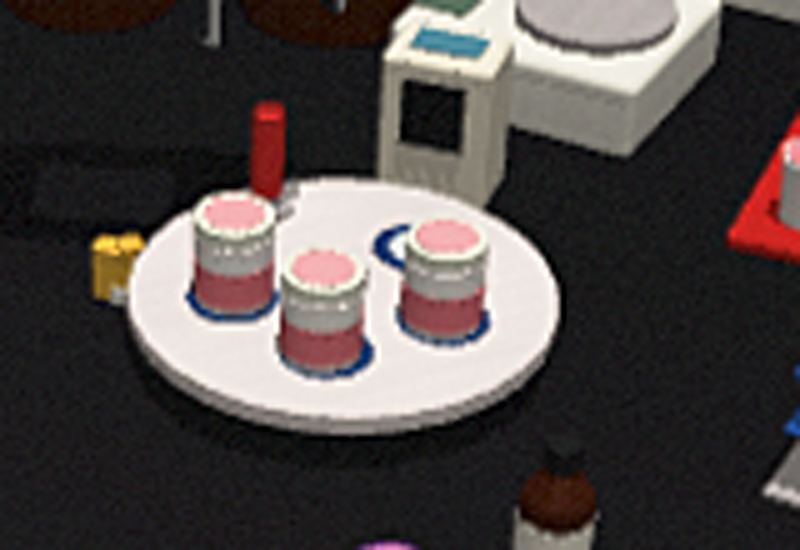

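Call:
step_arm(targets="-0.2 0.1 3 0 0 0 0;-0.2 0.1 6 0 0 0 0;-0.2 0.1 7.5 0 0 0 0;-0.2 0.1 7.5 0 0 0 0;-0.2 0.1 7.5 0 0 0 0.9;-0.2 0.1 7.5 0 0 0 0.9;-0.2 0.1 7.5 0 0 0 0.9;-0.2 0.1 7.5 0 0 0 0.9;-0.2 0.1 7.5 0 0 0 0.9;-0.2 0.1 7.5 0 0 0 0.9;-0.2 0.1 7.5 0 0 0 0.9")

```text
time: 35.0
position: [0.4438, 0.3219, 0.0956]
orientation: [0.0, 0.256, 0.967, 0.0]
force: [-0.6, 0.0, 5.4]
grip_width: 0.0203
```

```bash
python3 - <<'E'
from h import *
s=observe();print(s['force'],s['ft_torque'],s['grip_width'],s['position'])
p=s['position'][:2]-HUB;print(np.linalg.norm(p),np.degrees(np.arctan2(p[1],p[0])))
# rows: yaw fixed
q=s['orientation'];Rt=R.from_quat([q[1],q[2],q[3],q[0]])
a0=np.arctan2(p[1],p[0])
rows=[]
for k in range(1,19):
    a=a0+np.radians(8*k) if k>1 else a0+np.radians(6)
    P=np.r_[HUB+.11*np.array([np.cos(a),np.sin(a)]),s['position'][2]]
    d=Rt.inv().apply(P-s['position'])*100; rows.append("%.1f %.1f %.1f"%tuple(d))
print("; ".join(rows))
E
```

```text
[-0.59522896  0.01599387  5.39498963] [-0.09276683  0.22891061 -0.02338081] 0.02026134766341776 [0.44383784 0.32188986 0.09559002]
0.10875210359626643 145.44117023439605
0.2 -1.1 -0.0; -0.0 -3.0 -0.0; -0.4 -4.5 -0.0; -1.0 -5.9 -0.0; -1.8 -7.3 -0.0; -2.8 -8.4 -0.0; -3.9 -9.5 -0.0; -5.2 -10.4 -0.0; -6.6 -11.1 -0.0; -8.0 -11.6 -0.0; -9.5 -11.8 -0.0; -11.1 -11.9 -0.0; -12.6 -11.8 -0.0; -14.1 -11.4 -0.0; -15.5 -10.9 -0.0; -16.9 -10.1 0.0; -18.1 -9.2 0.0; -19.2 -8.1 0.0
```

Call:
step_arm(targets="0.1 -0.6 0 0 0 0 0.9;0.2 -1.4 0 0 0 0 0.9;0 -3 0 0 0 0 0.9;-0.4 -4.5 0 0 0 0 0.9;-1 -5.9 0 0 0 0 0.9;-1.8 -7.3 0 0 0 0 0.9;-2.8 -8.4 0 0 0 0 0.9;-3.9 -9.5 0 0 0 0 0.9;-3.9 -9.5 0 0 0 0 0.9")

```text
time: 36.12
position: [0.432, 0.2189, 0.0956]
orientation: [0.002, 0.257, 0.966, 0.001]
force: [6.2, 1.4, 2.6]
grip_width: 0.0201
```

```bash
cat >> h.py <<'E'
def circ(step,n,first=4):
    s=observe();p=s['position'][:2]-HUB;print(s['force'].round(1),s['grip_width'],"r",np.linalg.norm(p),"ang",np.degrees(np.arctan2(p[1],p[0]))%360,"t",s['time'])
    q=s['orientation'];Rt=R.from_quat([q[1],q[2],q[3],q[0]]);a0=np.arctan2(p[1],p[0]);rows=[]
    for k in range(1,n+1):
        a=a0+np.radians(first+step*(k-1))
        P=np.r_[HUB+.1095*np.array([np.cos(a),np.sin(a)]),s['position'][2]]
        d=Rt.inv().apply(P-s['position'])*100; rows.append("%.1f %.1f"%tuple(d[:2]))
    print("; ".join(rows))
E
python3 - <<'E'
from h import *
circ(9,18)
im=shot("top","t20.png");crop(im,130,160,330,310,4,"c23.png")
E
```

```text
[6.2 1.4 2.6] 0.020058619919669996 r 0.10947565922581207 ang 202.178249685724 t 36.125
-0.6 -0.5; -2.1 -1.3; -3.7 -1.9; -5.4 -2.2; -7.1 -2.3; -8.8 -2.1; -10.5 -1.7; -12.0 -1.0; -13.5 -0.0; -14.7 1.2; -15.8 2.5; -16.7 4.0; -17.3 5.6; -17.6 7.3; -17.7 9.0; -17.5 10.7; -17.0 12.4; -16.3 13.9
```

View pics/c23.png

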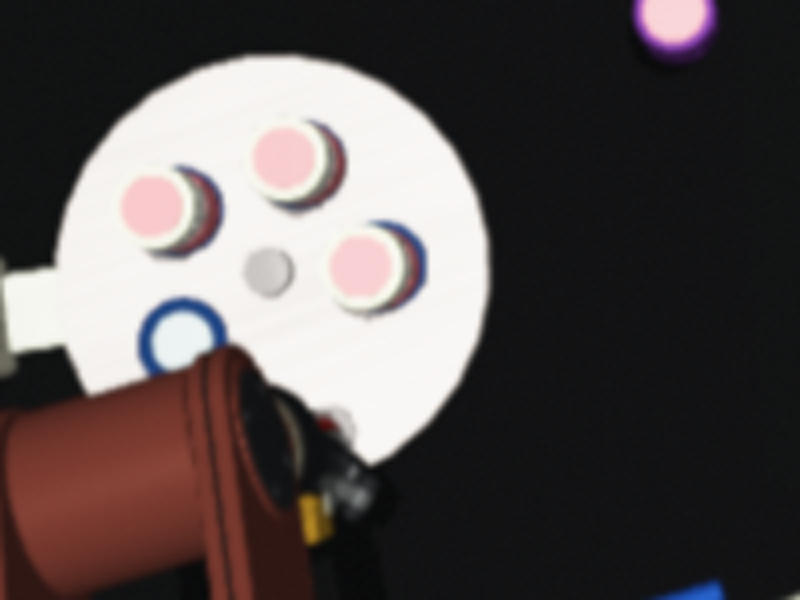

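Call:
step_arm(targets="-0.6 -0.5 0 0 0 0 0.9;-2.1 -1.3 0 0 0 0 0.9;-3.7 -1.9 0 0 0 0 0.9;-5.4 -2.2 0 0 0 0 0.9;-7.1 -2.3 0 0 0 0 0.9;-8.8 -2.1 0 0 0 0 0.9;-10.5 -1.7 0 0 0 0 0.9;-12 -1 0 0 0 0 0.9;-13.5 0 0 0 0 0 0.9;-14.7 1.2 0 0 0 0 0.9;-15.8 2.5 0 0 0 0 0.9;-16.7 4 0 0 0 0 0.9;-16.7 4 0 0 0 0 0.9")

```text
time: 37.8
position: [0.5973, 0.1698, 0.0956]
orientation: [0.002, 0.257, 0.967, -0.001]
force: [6.0, -6.4, 5.4]
grip_width: 0.0204
```

```bash
python3 - <<'E'
from h import *
circ(9,18)
im=shot("top","t21.png");crop(im,130,160,330,310,4,"c24.png")
E
```

```text
[ 6.  -6.4  5.4] 0.0204204899661944 r 0.11073086473169462 ang 305.26740879563977 t 37.8
-0.2 0.8; -0.7 2.4; -0.9 4.1; -0.9 5.8; -0.5 7.5; 0.0 9.1; 0.9 10.6; 1.9 12.0; 3.1 13.2; 4.6 14.2; 6.1 14.9; 7.8 15.4; 9.5 15.6; 11.2 15.6; 12.9 15.3; 14.5 14.7; 16.0 13.9; 17.4 12.8
```

View pics/c24.png

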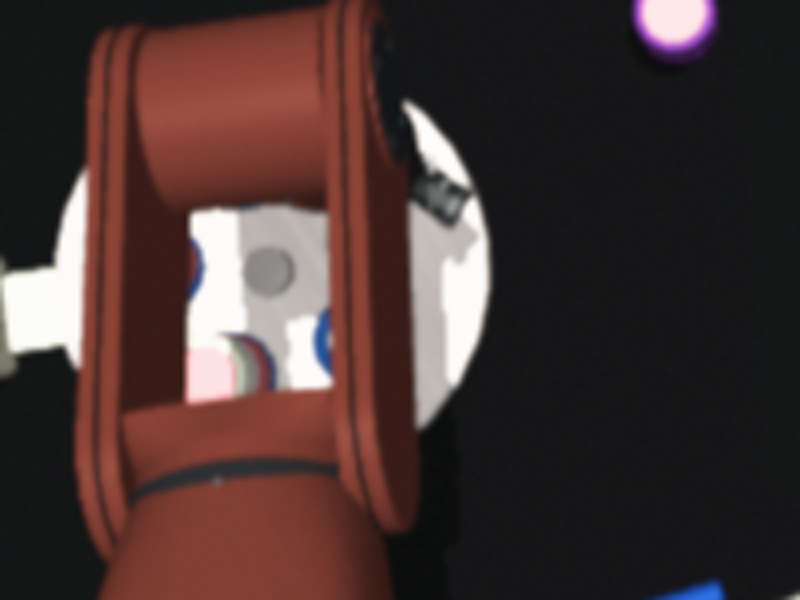

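Call:
step_arm(targets="-0.2 0.8 0 0 0 0 0.9;-0.7 2.4 0 0 0 0 0.9;-0.9 4.1 0 0 0 0 0.9;-0.9 5.8 0 0 0 0 0.9;-0.5 7.5 0 0 0 0 0.9;0 9.1 0 0 0 0 0.9;0.9 10.6 0 0 0 0 0.9;1.9 12 0 0 0 0 0.9;3.1 13.2 0 0 0 0 0.9;4.6 14.2 0 0 0 0 0.9;4.6 14.2 0 0 0 0 0.9")

```text
time: 39.22
position: [0.6262, 0.3198, 0.0957]
orientation: [0.001, 0.256, 0.967, 0.002]
force: [5.5, 4.8, 2.6]
grip_width: 0.02
```

```bash
python3 - <<'E'
from h import *
circ(9,18)
sc=shot("scene","s22.png");crop(sc,300,90,460,200,5,"c25.png")
E
```

```text
[5.5 4.8 2.6] 0.019993781836159234 r 0.11027569654887233 ang 32.70309239664575 t 39.225
0.7 0.3; 2.3 0.8; 4.0 1.1; 5.8 1.2; 7.5 0.9; 9.1 0.4; 10.7 -0.3; 12.1 -1.3; 13.3 -2.5; 14.3 -3.9; 15.1 -5.4; 15.7 -7.0; 16.0 -8.7; 16.0 -10.4; 15.8 -12.1; 15.3 -13.8; 14.6 -15.3; 13.6 -16.7
```

View pics/c25.png

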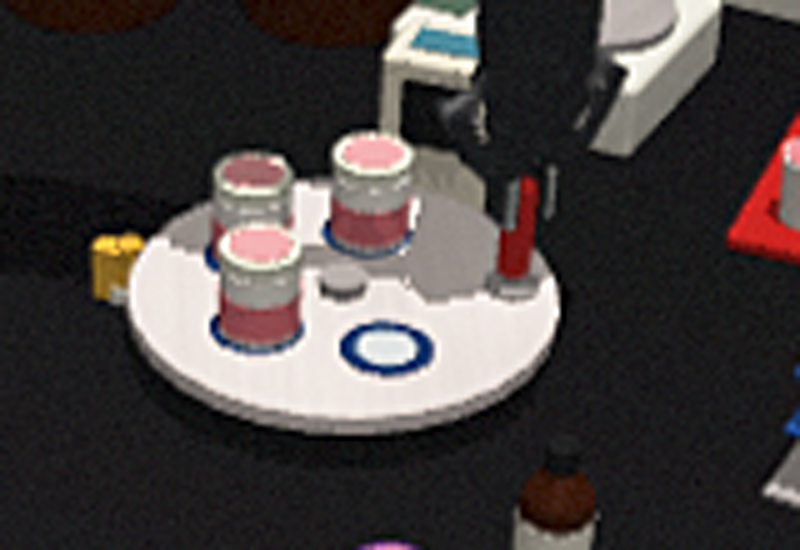

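Call:
step_arm(targets="0.7 0.3 0 0 0 0 0.9;2.3 0.8 0 0 0 0 0.9;4 1.1 0 0 0 0 0.9;5.8 1.2 0 0 0 0 0.9;7.5 0.9 0 0 0 0 0.9;9.1 0.4 0 0 0 0 0.9;10.7 -0.3 0 0 0 0 0.9;12.1 -1.3 0 0 0 0 0.9;13.3 -2.5 0 0 0 0 0.9;14.3 -3.9 0 0 0 0 0.9;15.1 -5.4 0 0 0 0 0.9;15.7 -7 0 0 0 0 0.9;15.7 -7 0 0 0 0 0.9")

```text
time: 40.9
position: [0.4534, 0.334, 0.0956]
orientation: [-0.0, 0.256, 0.967, -0.0]
force: [-1.9, 0.7, 7.9]
grip_width: 0.0202
```

```bash
python3 - <<'E'
from h import *
circ(8,9)
sc=shot("scene","s23.png");crop(sc,300,90,460,200,5,"c26.png")
E
```

```text
[-1.9  0.7  7.9] 0.020236546595906502 r 0.10877494926308985 ang 137.30803895079245 t 40.9
0.2 -0.7; 0.3 -2.3; 0.3 -3.8; -0.0 -5.3; -0.5 -6.7; -1.2 -8.1; -2.1 -9.3; -3.1 -10.5; -4.3 -11.4
```

View pics/c26.png

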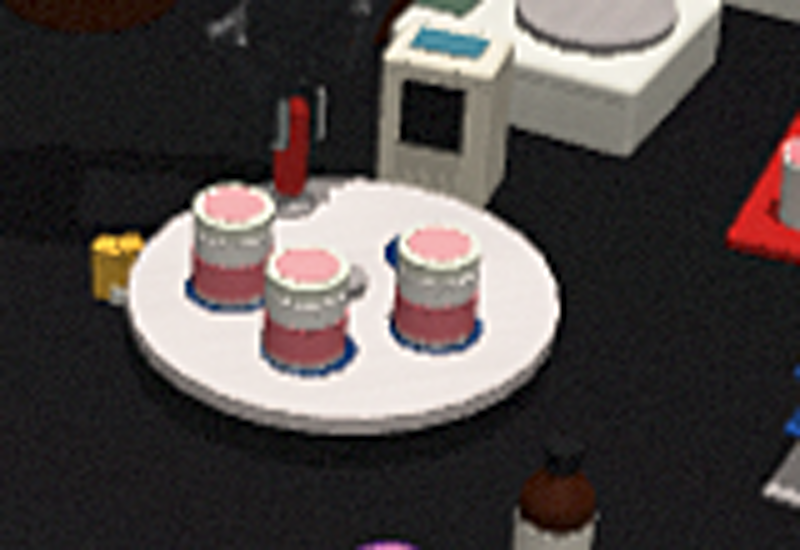

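Call:
step_arm(targets="0.2 -0.7 0 0 0 0 0.9;0.3 -2.3 0 0 0 0 0.9;0.3 -3.8 0 0 0 0 0.9;0 -5.3 0 0 0 0 0.9;-0.5 -6.7 0 0 0 0 0.9;-1.2 -8.1 0 0 0 0 0.9;-1.7 -8.8 0 0 0 0 0.9;-2.1 -9.3 0 0 0 0 0.9;-2.1 -9.3 0 0 0 0 0.9;-2.1 -9.3 0 0 0 0 0.9")

```text
time: 42.2
position: [0.4259, 0.2429, 0.0955]
orientation: [-0.001, 0.257, 0.967, -0.001]
force: [-3.9, -1.9, 12.4]
grip_width: 0.0199
```

```bash
python3 - <<'E'
from h import *
circ(8,2)
im=shot("top","t24.png");crop(im,130,160,330,310,4,"c27.png")
for p in padsm(im): print(p,np.degrees(np.arctan2(*(p[2]-HUB)[::-1])))
E
```

```text
[-3.9 -1.9 12.4] 0.019877325340841127 r 0.10890282287655384 ang 189.13584463479137 t 42.2
-0.5 -0.6; -1.6 -1.7
(array([172.6, 238.2]), 116, array([0.5048, 0.323 ])) 114.48518464582075
```

View pics/c27.png

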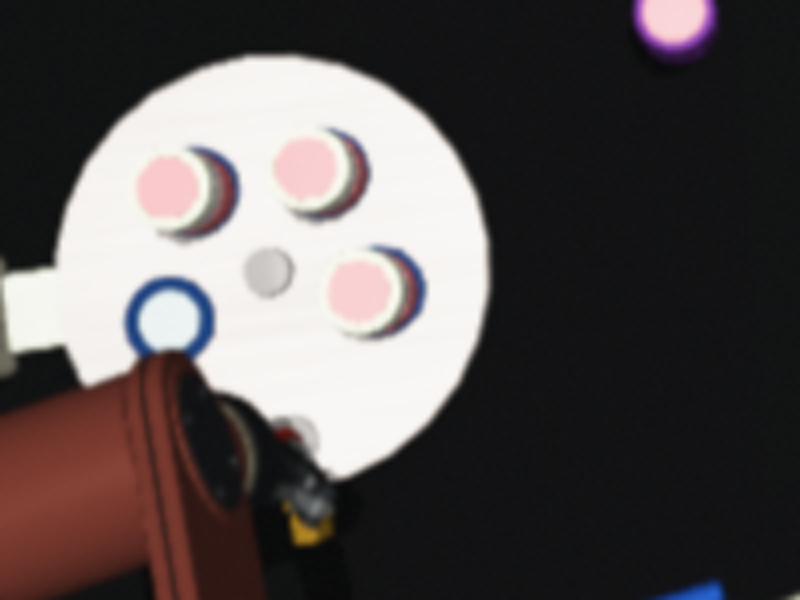

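Call:
step_arm(targets="0 0 0 0 0 0 0.3;0 0 0 0 0 0 0.3;0 0 0 0 0 0 0.2;0 0 0 0 0 0 0.2;0 0 -4 0 0 0 0.2;0 0 -9 0 0 0 0.2;0 -6 -9 0 0 0 0;0 -12 -9 0 0 0 0;0 -18 -9 0 0 0 0;0 -18 -9 0 0 0 0")

```text
time: 43.5
position: [0.336, 0.085, 0.1846]
orientation: [0.001, 0.259, 0.966, -0.0]
force: [0.3, -0.2, -0.1]
grip_width: 0.0852
```

```bash
python3 - <<'E'
from h import *
im=shot("top","t25.png");sc=shot("scene","s25.png");crop(im,150,180,250,305,5,"c28.png");crop(sc,300,90,460,200,5,"c29.png")
for p in padsm(im): print(p,np.degrees(np.arctan2(*(p[2]-HUB)[::-1])),np.linalg.norm(p[2]-HUB))
jars(im,x0=130,x1=250);tray(im);plan([])
E
```

```text
(array([172.5, 239.9]), 138, array([0.5004, 0.323 ])) 117.72092520499817 0.0709425119374836
[205.9 201.5] 191 bench [0.5991 0.2357] disc [0.5958 0.2251] tray [0.5982 0.2328]
[171.4 206.4] 198 bench [0.5855 0.3236] disc [0.5827 0.3098] tray [0.5847 0.3198]
[219.3 232.3] 193 bench [0.5212 0.1991] disc [0.5206 0.1898] tray [0.521  0.1966]
[193.4 272. ] 20 bench [0.4205 0.2616] disc [0.4235 0.2501] tray [0.4213 0.2585]
tray c [ 0.5697 -0.2683] yaw deg rel dock 0.02 in dock mm [ 0.3 -2. ] sides [0.15  0.211 0.15  0.209]
now [0.3377 0.0871 0.1853] t 43.6
```

View pics/c28.png

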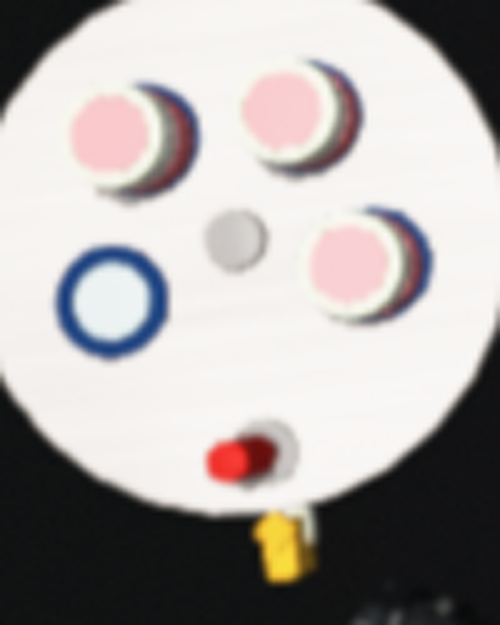

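View pics/c29.png

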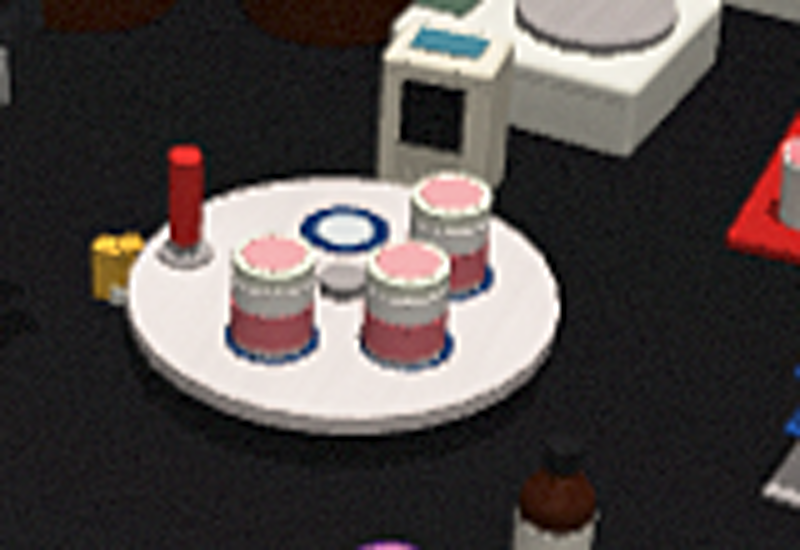

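```bash
python3 - <<'E'
from h import *
plan([(.45,.12,.17,80),(.5206,.1898,.17,80)])
E
```

```text
now [0.3377 0.0871 0.1853] t 43.6
(0.45, 0.12, 0.17, 80) -> [-8.1   8.43  1.55] [ 0.001  0.002 -0.346]
(0.5206, 0.1898, 0.17, 80) -> [-10.75  18.     1.57] [ 0.001  0.002 -0.346]
```

Call:
step_arm(targets="-4 4 0 0 0 -0.12 0;-8.1 8.4 1 0 0 -0.24 0;-10.7 14 1.5 0 0 -0.34 0;-10.7 18 1.5 0 0 -0.34 0;-10.7 18 1.5 0 0 -0.34 0;-10.7 18 6 0 0 -0.34 0;-10.7 18 6 0 0 -0.34 0;-10.7 18 6 0 0 -0.34 0")

```text
time: 44.6
position: [0.5195, 0.1909, 0.1256]
orientation: [0.0, 0.089, 0.996, -0.0]
force: [0.2, 1.4, 0.7]
grip_width: 0.0852
```

```bash
python3 - <<'E'
from h import *
plan([(.5206,.1898,.069,80)])
sc=shot("scene","s26.png");crop(sc,300,90,460,200,5,"c30.png")
E
```

```text
now [0.5195 0.1909 0.1256] t 44.6
(0.5206, 0.1898, 0.069, 80) -> [-0.12 -0.09  5.66] [ 0.     0.    -0.004]
```

View pics/c30.png

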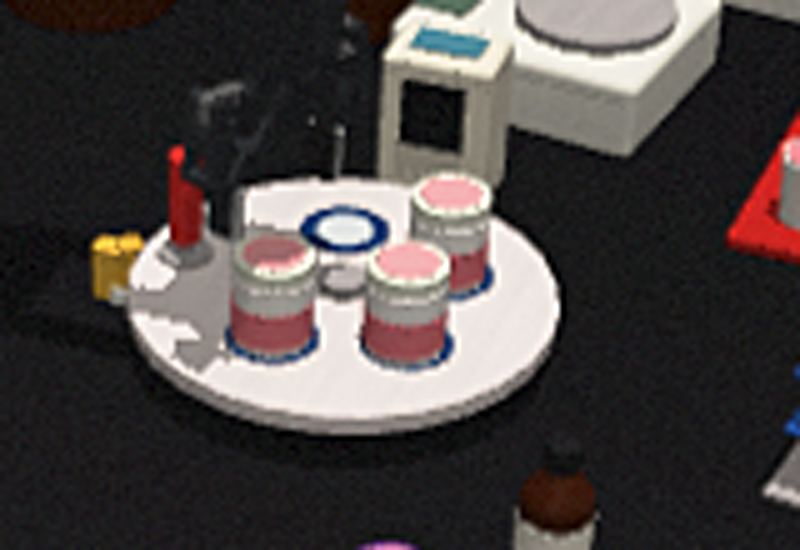

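Call:
step_arm(targets="-0.1 -0.1 3 0 0 0 0;-0.1 -0.1 5.6 0 0 0 0;-0.1 -0.1 5.6 0 0 0 0;-0.1 -0.1 5.6 0 0 0 0.6;-0.1 -0.1 5.6 0 0 0 0.6;-0.1 -0.1 5.6 0 0 0 0.6;-0.1 -0.1 5.6 0 0 0 0.6;-0.1 -0.1 1 0 0 0 0.6;-0.1 -0.1 -4 0 0 0 0.6;-0.1 -0.1 -6 0 0 0 0.6;-0.1 -0.1 -6 0 0 0 0.6")

```text
time: 46.02
position: [0.5218, 0.1899, 0.1875]
orientation: [0.003, 0.089, 0.996, 0.001]
force: [-0.6, 0.5, -1.4]
grip_width: 0.0506
```

```bash
python3 - <<'E'
from h import *
plan([(.535,-.338,.18,90),(.535,-.338,.10,90)]);print(observe()['grip_width'])
E
```

```text
now [0.5218 0.1899 0.1875] t 46.02
(0.535, -0.338, 0.18, 90) -> [-10.68 -51.72   0.7 ] [ 0.002  0.005 -0.179]
(0.535, -0.338, 0.1, 90) -> [-10.64 -51.73   8.7 ] [ 0.002  0.005 -0.179]
0.05056826230211548
```

Call:
step_arm(targets="-1 -5 0 0 0 -0.05 0.6;-2 -10 0 0 0 -0.1 0.6;-3 -15.5 0 0 0 -0.17 0.6;-4.2 -21 0 0 0 -0.17 0.6;-5.4 -26.5 0 0 0 -0.17 0.6;-6.6 -32 0 0 0 -0.17 0.6;-7.8 -37.5 0 0 0 -0.17 0.6;-9 -43 0 0 0 -0.17 0.6;-10 -48 0 0 0 -0.17 0.6;-10.6 -51.7 0.7 0 0 -0.175 0.6;-10.6 -51.7 0.7 0 0 -0.175 0.6;-10.6 -51.7 0.7 0 0 -0.175 0.6;-10.6 -51.7 6 0 0 -0.175 0.6;-10.6 -51.7 9 0 0 -0.175 0.6;-10.6 -51.7 9 0 0 -0.175 0.6")

```text
time: 47.9
position: [0.5308, -0.3349, 0.0914]
orientation: [-0.003, 0.001, 1.0, 0.002]
force: [-0.8, 0.9, -1.2]
grip_width: 0.0506
```

```bash
python3 - <<'E'
from h import *
plan([(.535,-.338,.04,90)]);print(observe()['grip_width'])
sc=shot("scene","s27.png");crop(sc,220,190,380,310,5,"c31.png")
E
```

```text
now [ 0.5308 -0.3349  0.0914] t 47.9
(0.535, -0.338, 0.04, 90) -> [-0.45 -0.34  5.13] [ 0.005 -0.005 -0.002]
0.05064566144783065
```

View pics/c31.png

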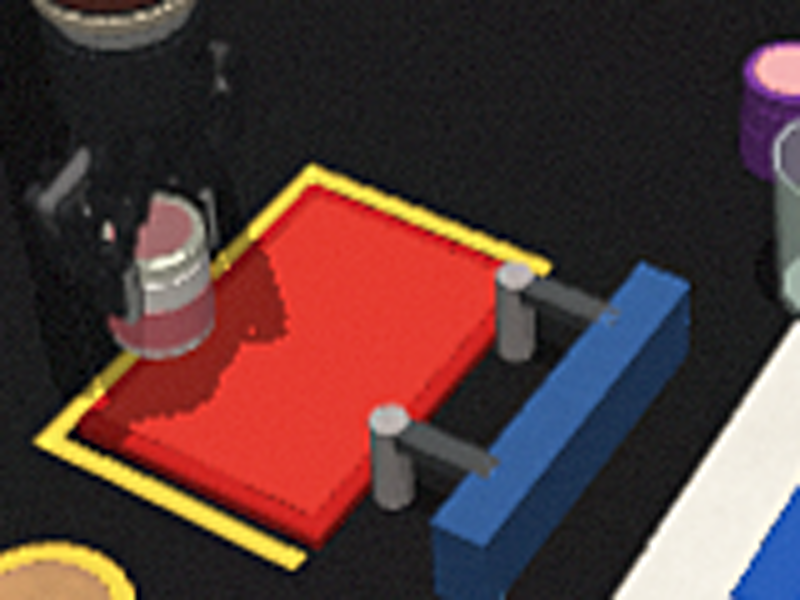

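Call:
step_arm(targets="-0.2 -0.2 2 0 0 0 0.6;-0.4 -0.3 4 0 0 0 0.6;-0.4 -0.3 5 0 0 0 0.6;-0.4 -0.3 5.3 0 0 0 0.6;-0.4 -0.3 5.3 0 0 0 0.6;-0.4 -0.3 5.3 0 0 0 0;-0.4 -0.3 5.3 0 0 0 0;-0.4 -0.3 5.3 0 0 0 0;-0.4 -0.3 5.3 0 0 0 0;-0.4 -0.3 1 0 0 0 0;-0.4 -0.3 -5 0 0 0 0;-0.4 3 -9 0 0 0 0;-0.4 9 -9 0 0 0 0;-0.4 15 -9 0 0 0 0;-0.4 21 -9 0 0 0 0;-0.4 27 -9 0 0 0 0;-0.4 33 -9 0 0 0 0;-0.4 33 -9 0 0 0 0;-0.4 33 -9 0 0 0 0")

```text
time: 50.32
position: [0.5379, -0.0083, 0.1849]
orientation: [0.0, 0.001, 1.0, -0.0]
force: [0.6, -0.3, -0.4]
grip_width: 0.0852
```

```bash
python3 - <<'E'
from h import *
im=shot("top","t28.png");tray(im);jars(im,x0=130,x1=450)
crop(im,130,150,450,310,2.5,"c32.png")
for p in padsm(im): print(p)
plan([(.5958,.2251,.17,30)])
E
```

```text
tray c [ 0.5697 -0.2683] yaw deg rel dock 0.02 in dock mm [ 0.3 -2. ] sides [0.15  0.211 0.15  0.209]
[298.  162.3] 170 bench [0.7025 0.0024] disc [ 6.956e-01 -1.000e-04] tray [0.7006 0.0017]
[205.9 201.5] 191 bench [0.5991 0.2357] disc [0.5958 0.2251] tray [0.5982 0.2328]
[171.3 206.5] 196 bench [0.5853 0.3238] disc [0.5824 0.3101] tray [0.5845 0.3201]
[434.1 229. ] 181 bench [ 0.5363 -0.3441] disc [ 0.5351 -0.3344] tray [ 0.5359 -0.3414]
[193.4 272. ] 20 bench [0.4205 0.2616] disc [0.4235 0.2501] tray [0.4213 0.2585]
(array([225. , 232.3]), 134, array([0.5216, 0.1883]))
(array([172.5, 239.7]), 138, array([0.5009, 0.3231]))
now [ 0.538  -0.009   0.1849] t 50.38
(0.5958, 0.2251, 0.17, 30) -> [-5.68 23.43  1.48] [-0.     0.     1.043]
```

View pics/c32.png

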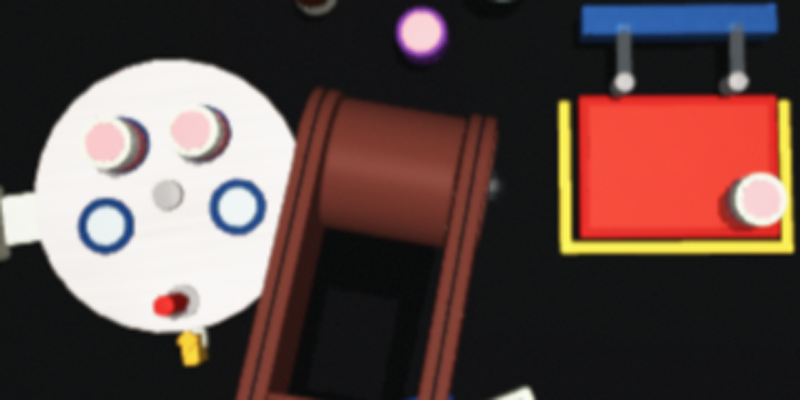

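Call:
step_arm(targets="-1 6 0 0 0 0.18 0;-3 12 0 0 0 0.36 0;-5.7 18 0.5 0 0 0.54 0;-5.7 23.4 1 0 0 0.72 0;-5.7 23.4 1.5 0 0 0.9 0;-5.7 23.4 1.5 0 0 1.04 0;-5.7 23.4 1.5 0 0 1.04 0;-5.7 23.4 6 0 0 1.04 0;-5.7 23.4 6 0 0 1.04 0;-5.7 23.4 6 0 0 1.04 0")

```text
time: 51.62
position: [0.5964, 0.2249, 0.1258]
orientation: [0.0, 0.498, 0.867, 0.0]
force: [-0.4, -0.4, 0.6]
grip_width: 0.0854
```

```bash
python3 - <<'E'
from h import *
plan([(.596,.2251,.069,30)])
sc=shot("scene","s29.png");crop(sc,300,90,460,200,5,"c33.png")
E
```

```text
now [0.5964 0.2249 0.1258] t 51.62
(0.596, 0.2251, 0.069, 30) -> [ 0.04 -0.03  5.68] [0.    0.    0.004]
```

View pics/c33.png

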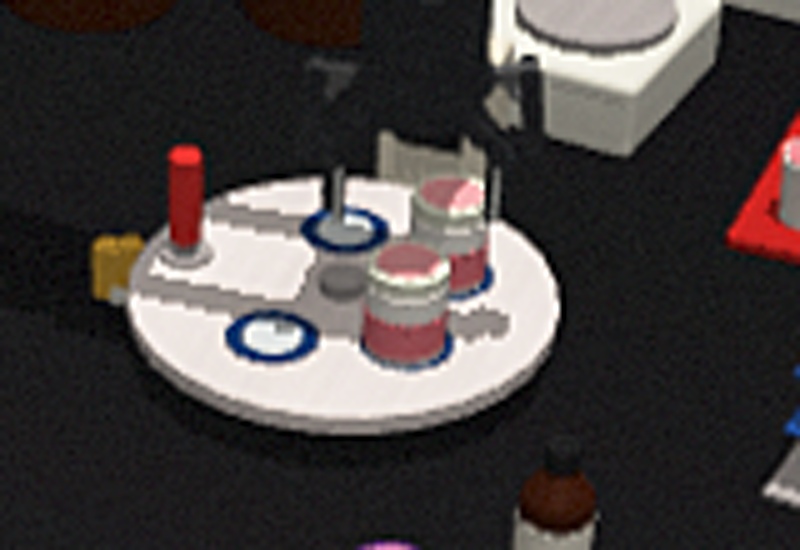

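Call:
step_arm(targets="0 0 3 0 0 0 0;0 0 5.6 0 0 0 0;0 0 5.6 0 0 0 0;0 0 5.6 0 0 0 0.6;0 0 5.6 0 0 0 0.6;0 0 5.6 0 0 0 0.6;0 0 5.6 0 0 0 0.6;0 0 1 0 0 0 0.6;0 0 -4 0 0 0 0.6;0 0 -6 0 0 0 0.6;0 0 -6 0 0 0 0.6")

```text
time: 53.05
position: [0.5967, 0.2259, 0.1864]
orientation: [0.001, 0.498, 0.867, 0.001]
force: [-0.6, 0.4, -1.4]
grip_width: 0.0503
```

```bash
python3 - <<'E'
from h import *
plan([(.605,-.273,.18,90),(.605,-.273,.10,90)]);print(observe()['grip_width'])
E
```

```text
now [0.5967 0.2259 0.1864] t 53.05
(0.605, -0.273, 0.18, 90) -> [-43.54 -24.39   0.6 ] [ 0.002  0.003 -1.044]
(0.605, -0.273, 0.1, 90) -> [-43.53 -24.41   8.6 ] [ 0.002  0.003 -1.044]
0.050339096285492116
```

Call:
step_arm(targets="-4.5 -2.5 0 0 0 -0.1 0.6;-9 -5 0 0 0 -0.22 0.6;-14 -7.8 0 0 0 -0.34 0.6;-19 -10.6 0 0 0 -0.46 0.6;-24 -13.4 0 0 0 -0.58 0.6;-29 -16.2 0 0 0 -0.7 0.6;-34 -19 0 0 0 -0.82 0.6;-39 -21.8 0 0 0 -0.94 0.6;-43.5 -24.4 0.6 0 0 -1.04 0.6;-43.5 -24.4 0.6 0 0 -1.04 0.6;-43.5 -24.4 0.6 0 0 -1.04 0.6;-43.5 -24.4 6 0 0 -1.04 0.6;-43.5 -24.4 9 0 0 -1.04 0.6;-43.5 -24.4 9 0 0 -1.04 0.6")

```text
time: 54.8
position: [0.6011, -0.2696, 0.0904]
orientation: [-0.004, 0.001, 1.0, 0.002]
force: [-0.2, 0.1, -1.7]
grip_width: 0.051
```

```bash
python3 - <<'E'
from h import *
plan([(.605,-.273,.0385,90)]);print(observe()['grip_width'])
sc=shot("scene","s30.png");crop(sc,220,190,380,310,5,"c34.png")
E
```

```text
now [ 0.6011 -0.2696  0.0904] t 54.8
(0.605, -0.273, 0.0385, 90) -> [-0.42 -0.36  5.19] [ 0.005 -0.007 -0.002]
0.05098392643166686
```

View pics/c34.png

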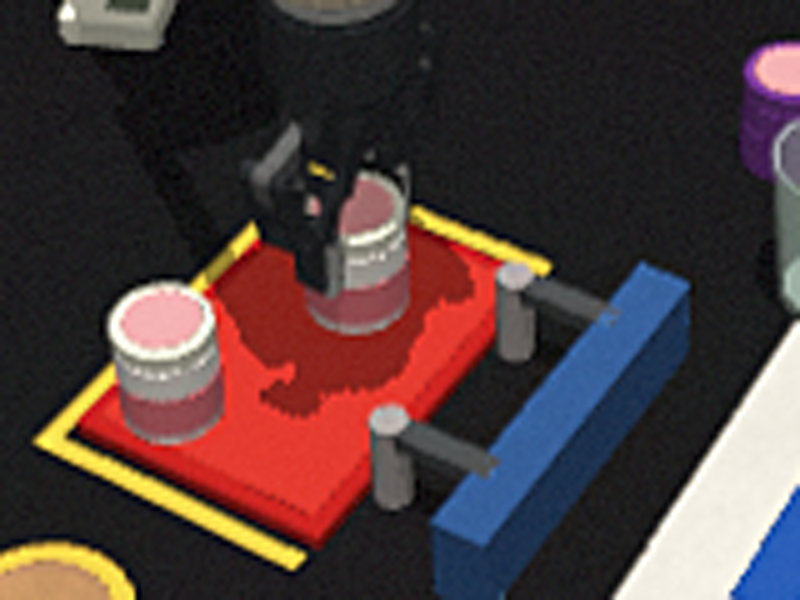

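Call:
step_arm(targets="-0.1 -0.1 2 0 0 0 0.6;-0.1 -0.1 4 0 0 0 0.6;-0.1 -0.1 5 0 0 0 0.6;-0.1 -0.1 5.2 0 0 0 0.6;-0.1 -0.1 5.2 0 0 0 0.6")

```text
time: 55.48
position: [0.6048, -0.2743, 0.043]
orientation: [0.0, 0.002, 1.0, -0.0]
force: [-1.1, 0.5, -1.2]
grip_width: 0.0508
```

```bash
python3 - <<'E'
from h import *
plan([]);print(observe()['force'])
E
```

```text
now [ 0.6048 -0.2743  0.043 ] t 55.48
[-1.14111813  0.51570771 -1.22133639]
```

Call:
step_arm(targets="0 0 0.3 0 0 0 0.6;0 0 0.5 0 0 0 0.6;0 0 0.5 0 0 0 0.6")

```text
time: 55.85
position: [0.6053, -0.2744, 0.0394]
orientation: [0.001, 0.002, 1.0, -0.0]
force: [-2.7, 1.6, 5.6]
grip_width: 0.0508
```

Contact; release, lift clear.

Call:
step_arm(targets="0 0 0 0 0 0 0;0 0 0 0 0 0 0;0 0 0 0 0 0 0;0 0 0 0 0 0 0;0 0 -4 0 0 0 0;0 0 -10 0 0 0 0;0 3 -14 0 0 0 0;0 9 -14 0 0 0 0;0 15 -14 0 0 0 0;0 21 -14 0 0 0 0;0 27 -14 0 0 0 0;0 30 -14 0 0 0 0;0 30 -14 0 0 0 0;0 30 -14 0 0 0 0")

```text
time: 57.6
position: [0.6058, 0.0254, 0.1778]
orientation: [0.0, 0.002, 1.0, -0.0]
force: [-0.8, 1.1, 0.1]
grip_width: 0.0853
```

```bash
python3 - <<'E'
from h import *
im=shot("top","t31.png");tray(im);jars(im,x0=130,x1=450)
crop(im,130,150,450,310,2.5,"c35.png")
for p in padsm(im): print(p)
plan([(.5826,.31,.17,60)])
E
```

```text
tray c [ 0.5697 -0.2683] yaw deg rel dock 0.02 in dock mm [ 0.3 -2. ] sides [0.15  0.211 0.15  0.209]
[407.2 200.9] 166 bench [ 0.6066 -0.2765] disc [ 0.603  -0.2692] tray [ 0.6056 -0.2745]
[171.3 206.4] 194 bench [0.5855 0.3238] disc [0.5827 0.3101] tray [0.5847 0.3201]
[434.2 229.1] 176 bench [ 0.536  -0.3443] disc [ 0.5349 -0.3347] tray [ 0.5357 -0.3417]
[193.5 271.8] 19 bench [0.421  0.2614] disc [0.4239 0.2498] tray [0.4218 0.2582]
(array([210.5, 202.9]), 125, array([0.5969, 0.228 ]))
(array([172.4, 239.7]), 135, array([0.5009, 0.3233]))
now [0.6058 0.0249 0.1777] t 57.65
(0.5826, 0.31, 0.17, 60) -> [ 2.45 28.5   0.76] [-0.     0.     0.519]
```

View pics/c35.png

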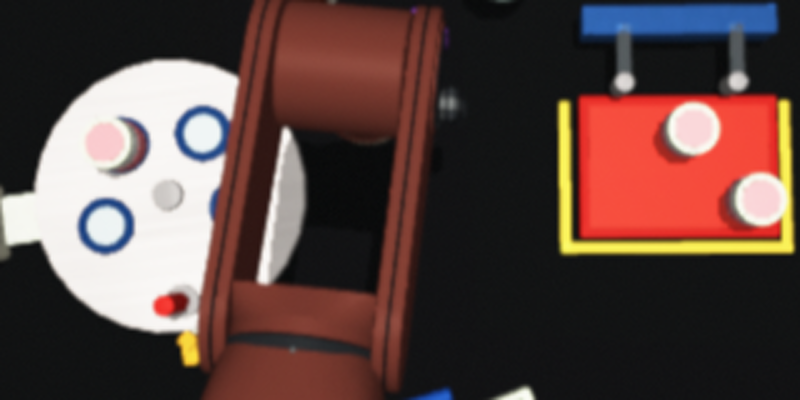

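Call:
step_arm(targets="0.5 6 0 0 0 0.1 0;1 12 0 0 0 0.2 0;1.5 18 0.5 0 0 0.35 0;2 24 0.7 0 0 0.5 0;2.4 28.5 0.7 0 0 0.52 0;2.4 28.5 0.7 0 0 0.52 0;2.4 28.5 0.7 0 0 0.52 0;2.4 28.5 5 0 0 0.52 0;2.4 28.5 5 0 0 0.52 0;2.4 28.5 5 0 0 0.52 0")

```text
time: 58.9
position: [0.5837, 0.3098, 0.1287]
orientation: [0.0, 0.26, 0.966, 0.0]
force: [0.4, 0.6, 0.3]
grip_width: 0.0852
```

```bash
python3 - <<'E'
from h import *
plan([(.5829,.31,.069,60)])
sc=shot("scene","s32.png");crop(sc,300,90,460,200,5,"c36.png")
E
```

```text
now [0.5837 0.3098 0.1287] t 58.9
(0.5829, 0.31, 0.069, 60) -> [ 0.08 -0.02  5.97] [ 0.     0.    -0.002]
```

View pics/c36.png

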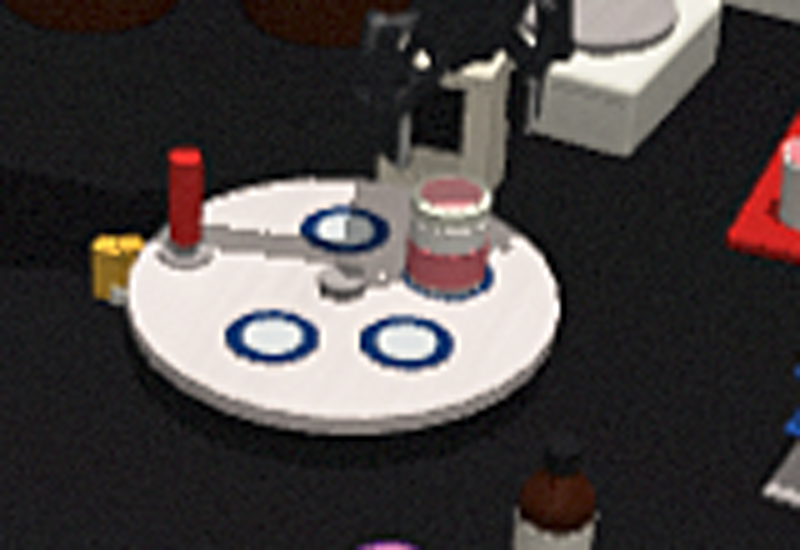

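Call:
step_arm(targets="0 0 3 0 0 0 0;0 0 5.8 0 0 0 0;0 0 5.9 0 0 0 0;0 0 5.9 0 0 0 0.6;0 0 5.9 0 0 0 0.6;0 0 5.9 0 0 0 0.6;0 0 5.9 0 0 0 0.6;0 0 1 0 0 0 0.6;0 0 -4 0 0 0 0.6;0 0 -6 0 0 0 0.6;0 0 -6 0 0 0 0.6")

```text
time: 60.32
position: [0.5838, 0.3114, 0.1895]
orientation: [0.001, 0.259, 0.966, 0.001]
force: [-0.1, 0.3, -1.4]
grip_width: 0.0505
```

```bash
python3 - <<'E'
from h import *
plan([(.535,-.208,.185,90),(.535,-.208,.10,90)]);print(observe()['grip_width'])
E
```

```text
now [0.5838 0.3114 0.1895] t 60.33
(0.535, -0.208, 0.185, 90) -> [-21.75 -47.42   0.37] [ 0.002  0.003 -0.524]
(0.535, -0.208, 0.1, 90) -> [-21.73 -47.45   8.87] [ 0.002  0.003 -0.524]
0.05051848323801969
```

Call:
step_arm(targets="-2.3 -5 0 0 0 -0.06 0.6;-4.6 -10 0 0 0 -0.12 0.6;-6.9 -15 0 0 0 -0.18 0.6;-9.2 -20 0 0 0 -0.24 0.6;-11.5 -25 0 0 0 -0.3 0.6;-13.8 -30 0 0 0 -0.36 0.6;-16.1 -35 0 0 0 -0.42 0.6;-18.4 -40 0 0 0 -0.48 0.6;-20.5 -44.7 0 0 0 -0.52 0.6;-21.7 -47.4 0 0 0 -0.52 0.6;-21.7 -47.4 0 0 0 -0.52 0.6;-21.7 -47.4 0 0 0 -0.52 0.6;-21.7 -47.4 5 0 0 -0.52 0.6;-21.7 -47.4 9 0 0 -0.52 0.6;-21.7 -47.4 9 0 0 -0.52 0.6;-21.7 -47.4 9 0 0 -0.52 0.6;-21.7 -47.4 9 0 0 -0.52 0.6")

```text
time: 62.45
position: [0.5354, -0.2084, 0.1003]
orientation: [0.002, 0.002, 1.0, -0.001]
force: [-0.5, -0.0, -0.7]
grip_width: 0.0508
```

```bash
python3 - <<'E'
from h import *
plan([(.535,-.208,.0385,90)]);print(observe()['grip_width'])
sc=shot("scene","s33.png");crop(sc,220,190,380,310,5,"c37.png")
E
```

```text
now [ 0.5354 -0.2084  0.1003] t 62.45
(0.535, -0.208, 0.0385, 90) -> [0.06 0.05 6.18] [-0.002  0.004 -0.003]
0.050771367527332814
```

View pics/c37.png

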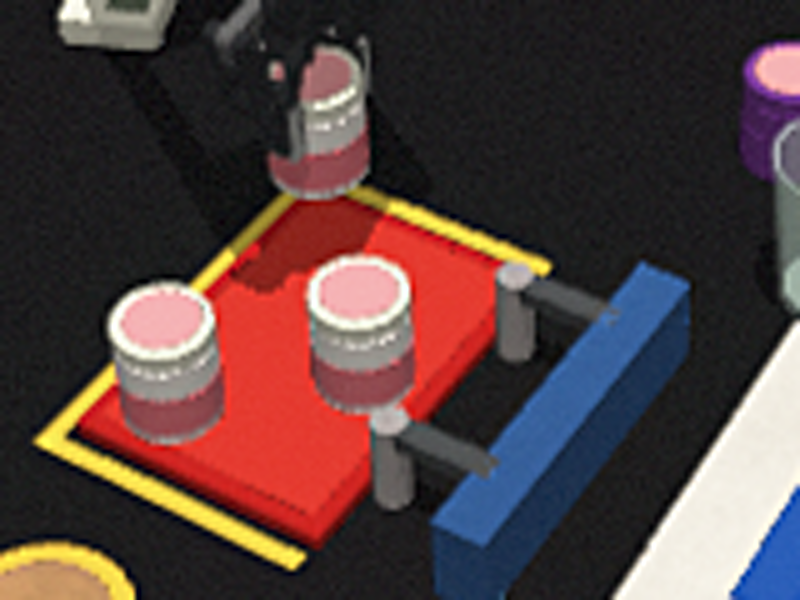

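Call:
step_arm(targets="0 0 3 0 0 0 0.6;0 0 5 0 0 0 0.6;0 0 5.8 0 0 0 0.6;0 0 6 0 0 0 0.6;0 0 6 0 0 0 0.6;0 0 6.1 0 0 0 0.6;0 0 6.1 0 0 0 0.6")

```text
time: 63.38
position: [0.5345, -0.2084, 0.0395]
orientation: [0.001, 0.002, 1.0, -0.0]
force: [-6.2, 1.9, 13.2]
grip_width: 0.0505
```

Call:
step_arm(targets="0 0 -0.1 0 0 0 0.6;0 0 -0.1 0 0 0 0;0 0 -0.1 0 0 0 0;0 0 -0.1 0 0 0 0;0 0 -0.1 0 0 0 0;0 0 -4 0 0 0 0;0 0 -10 0 0 0 0;0 3 -14 0 0 0 0;0 9 -14 0 0 0 0;0 15 -14 0 0 0 0;0 21 -14 0 0 0 0;0 21 -14 0 0 0 0;0 21 -14 0 0 0 0")

```text
time: 65.0
position: [0.5345, 0.0019, 0.1768]
orientation: [0.0, 0.001, 1.0, -0.0]
force: [-0.2, 0.2, 0.1]
grip_width: 0.0853
```

```bash
python3 - <<'E'
from h import *
im=shot("top","t34.png");sc=shot("scene","s34.png");tray(im);jars(im,x0=130,x1=450)
crop(im,140,110,460,310,2.5,"c38.png")
for p in padsm(im): 
    print(p,np.degrees(np.arctan2(*(p[2]-HUB)[::-1])))
P=np.array([p[2] for p in padsm(im)])
plan([])
E
```

```text
tray c [ 0.5697 -0.2683] yaw deg rel dock 0.02 in dock mm [ 0.3 -2. ] sides [0.15  0.211 0.15  0.209]
[298.  162.3] 170 bench [0.7025 0.0024] disc [ 6.956e-01 -1.000e-04] tray [0.7006 0.0017]
[407.3 200.8] 170 bench [ 0.6069 -0.2768] disc [ 0.6033 -0.2695] tray [ 0.6059 -0.2748]
[383.5 222.9] 28 bench [ 0.5501 -0.2165] disc [ 0.5485 -0.2114] tray [ 0.5496 -0.2151]
[433.  219.7] 15 bench [ 0.5597 -0.3415] disc [ 0.5577 -0.3319] tray [ 0.5592 -0.3389]
[380.7 229.2] 163 bench [ 0.5341 -0.2095] disc [ 0.533  -0.2046] tray [ 0.5338 -0.2082]
[434.2 229.1] 179 bench [ 0.536  -0.3443] disc [ 0.5349 -0.3347] tray [ 0.5357 -0.3417]
[193.4 272. ] 20 bench [0.4205 0.2616] disc [0.4235 0.2501] tray [0.4213 0.2585]
(array([210.9, 202.9]), 130, array([0.597, 0.227])) -27.56512530520069
(array([178. , 207.6]), 129, array([0.5838, 0.3119])) 45.72948568685732
(array([225. , 232.2]), 135, array([0.5218, 0.1883])) -99.16485243640236
(array([172.4, 239.8]), 136, array([0.5006, 0.3233])) 117.46585398581324
now [0.5346 0.0008 0.1767] t 65.1
```

View pics/c38.png

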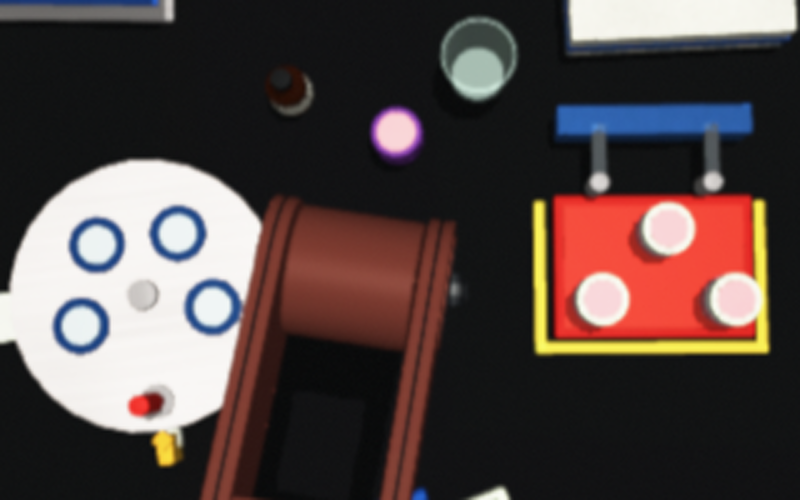

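View pics/s34.png

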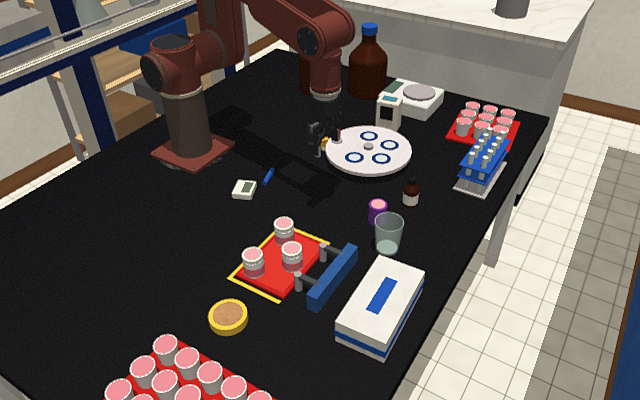

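```bash
python3 - <<'E'
from h import *
print(ticket.sign_off())
E
```

```text
the job is handed in; nothing more can be done
None
```

The job is done and handed in at about 65 s of the 210 s allowed. No verdict was reported.

- **Tray:** I pushed the near right corner along an arc, which turned the tray slightly too far. I then corrected it with two sideways nudges and pushes on the near edge. One of those pushes jammed against the right peg at about 14 N, so I moved to the near left corner and seated it from there. At the last check its yaw error was 0.02° and its offset from the dock was 0.3 mm in x and −2 mm in y. The far edge lies against both pegs.
- **Carousel:** Three jars were present, and each stood on its own pad (1, 2 and 3). I turned the handle anticlockwise by about 403°, past the pointer and on through one full turn, and the jars stayed on their pads. At the end the four pads put the handle at about 189.1°; the pointer measured 189.0–189.3° from the hub, and its own outline gave 187.9°.
- **Jars:** All three stand upright on the tray. The one nearest an edge is about 5–6 mm inside the right edge, with roughly 2 mm of measuring error.
- **Bystanders:** In the last pictures the amber bottle, beaker and roll of tape were upright and looked unmoved. The purple look-alike measured the same position as at the start.

The carousel shifted by about 1.7° when I set the first jar down. This was before the turn, and I measured the pads again before placing the last jar. I saw no jar knocked aside and no slackening of the grip.

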